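# Stack the sample cases on the pinned stacking board

## Robot

A 6-joint arm with a two-finger parallel gripper is mounted at the origin on a cart in front of the work surface, level with it; the furniture and walls round the work are solid. World frame = base frame: x ahead of the robot, y to its left, z up, the work surface at z = 0. Lengths are in m, angles in rad, forces in N, time in s.
With the tool pointing down it reaches from about 0.325 to 0.85 m from the base axis. Payload 4.4 kg.
Tool frame: the origin (TCP) lies at the very end of the fingers, on their centre line; the grasp point (between the pads) lies 19 mm behind it; z points along the fingers, y is the line along which they close (so a half turn about z gives the same grasp; the last joint's range is limited). The gripper opens to 94 mm and grips with 3 to 60 N. Pads are 16 mm wide; open, the fingers measure 119 mm over their backs; the gripper's body (75 mm by 177 mm) begins 78 mm behind the grasp point.
Start: joints at [1.171, 0.207, 1.542, -0, 1.393, -0.15], TCP at [0.142, 0.557, 0.205] pointing down, gripper open.
Joint ranges: [-2.73, 2.73], [-0.86, 2.22], [0.23, 2.46], [-1.11, 4.25], [0.08, 2.63], [-2.82, 2.82]. Speed limits (rad/s): [2.79, 2.79, 3.14, 3.14, 3.14, 3.14].

## Interface

Orientations are given as a rotation vector (axis times angle).
In Python, from rig import manip, imaging gives the robot as it stands.
- The arm moves only by the shell command python3 -m jog 'ROWS'. ROWS is JSON, a list of rows, each an object of numbers: "x", "y", "z": the shift along the tool's x, y, z in m; "wx", "wy", "wz": the turn, a rotation vector about the tool's x, y, z in degrees; "fingers": the opening, from -1 (shut) to 1 (fully open), so that 0 is half open. In form: [{"x": .., "y": .., "z": .., "wx": .., "wy": .., "wz": .., "fingers": ..}, ...]. A call has exactly 10 rows; each row is the pose to reach, as a shift and turn from the pose commanded when the call began, along the tool's axes at that moment; what a row does not reach only later rows make up. A row lasts 1/10 s, in which the tool goes at most 50 mm and 8.59 degrees, less where a joint would pass 70% of its speed; a pose out of reach is approached as far as the arm can. A call with a gripper value outside its range is refused whole. The fingers move at their own pace and stop on an object; the grip force is fixed at half the most. Time passes only in rows, so rows that repeat a pose let the fingers close, or fill a call up. It gives the time, the measured TCP pose, the force, the opening and the grip force at its end, in the units of the state.
- manip.sense(): the state, without advancing time (a new reading comes with each control period).
- imaging.grab_frame(name): name is "side" or "top"; returns the picture (400x640x3 uint8, red, green, blue); there is no depth.
- imaging.calibration(name): a dict with "camera_matrix" (3x3 intrinsics, pixels), "rvec" (rotation vector, rad) and "tvec" (3), from world to camera coordinates, as OpenCV has them. Camera axes: x right, y down, z forward; pixel columns grow to the right and rows downward; lengths in m; the calibration is good to about 2 mm. A picture is of the moment at which its call begins. calibration takes no time and is no camera call.
- manip.sign_off(): hands the job in; it is judged then, once.
The state is a dict: "clock": time; "joint_positions": joint angles; "qvel": joint speeds; "tau": joint torques, N m; "tcp_pos": TCP position; "tool_rot": TCP orientation; "wrist_force": force on the tool from outside, world axes, zero at the start; "wrist_torque": the same for the moment, N m; "finger_gap": opening from 0.0 (shut) to 1.0 (fully open); "grip_force": force on a finger pad.
Only numpy, scipy, OpenCV 4.12 (cv2) and the standard library are available. Lean on these libraries where they do the work, as an engineer would, in place of code of your own. Each camera call takes 0.05 s, during which the arm holds its last target. There are 200 camera calls.

## Task

Get the sample cases ready for storage: first press the two steel pins from the wooden block fully down into the two blind holes of the white stacking board, then stack every closed grey case squarely inside the outline on the board as one straight column, its sides parallel to the outline and no larger case above a smaller one. Last, lay the knobbed hold-down plate squarely on top of the column, knob up; leave everything else on the bench where it is.

Things in the scene. Friction and masses are not known exactly. Their poses are not given: they have to be found in the camera images.
- board: White plastic stacking board, fixed to the worktop, 112 x 200 x 24 mm (x, y, z). Origin: centre of its underside; y: along its length, z: up. A thin dark outline 75 x 115 mm in the middle of its top marks where the column stands (long side along y); near each end is one blind hole.
- board_mid (a point): Centre of the board's top face (24 mm above the worktop), middle of the dark outline.
- hole_a (a point): Centre of the mouth of the blind hole near the board's -y end, 72 mm from the middle: round, 15.2 mm wide, 16 mm deep, straight and without any chamfer. z: up out of the hole.
- hole_b (a point): The same, for the hole near the board's +y end.
- pin_block: Light wooden block, 44 x 120 x 30 mm (x, y, z), fixed to the worktop, with two loose upright holes 70 mm apart along its y, in which the two pins stand. Origin: centre of its underside.
- pin_1: Plain round steel pin, 14 mm diameter, 70 mm long, 80 g. It stands upright in the pin block with 48 mm showing. Origin: centre of its lower end; z: along it, up.
- pin_2: The other pin, the same as pin_1; either pin may go in either hole.
- case_large_1: Closed grey plastic sample case of the largest size, 68 x 108 x 34 mm (x, y, z), a dark seam round its sides, flat top and bottom; about 0.25 kg. Origin: centre of its underside; x: across its short side, y: along its long side, z: up. Either way round will do. It may be absent.
- case_large_2: Closed grey plastic sample case of the largest size, 68 x 108 x 34 mm (x, y, z), a dark seam round its sides, flat top and bottom; about 0.25 kg. Origin: centre of its underside; x: across its short side, y: along its long side, z: up. Either way round will do. It may be absent.
- case_medium_1: Closed grey plastic sample case of the middle size, 60 x 92 x 34 mm (x, y, z), a dark seam round its sides, flat top and bottom; about 0.18 kg. Origin: centre of its underside; x: across its short side, y: along its long side, z: up. Either way round will do. It may be absent.
- case_medium_2: Closed grey plastic sample case of the middle size, 60 x 92 x 34 mm (x, y, z), a dark seam round its sides, flat top and bottom; about 0.18 kg. Origin: centre of its underside; x: across its short side, y: along its long side, z: up. Either way round will do. It may be absent.
- case_small: Closed grey plastic sample case of the smallest size, 52 x 76 x 34 mm (x, y, z), a dark seam round its sides, flat top and bottom; about 0.13 kg. Origin: centre of its underside; x: across its short side, y: along its long side, z: up. Either way round will do. It may be absent.
- hold_down: Hold-down plate: aluminium plate 52 x 76 x 8 mm (x, y, z) with an upright round black knob, 24 mm diameter, 30 mm tall, on its middle (38 mm high in all), 0.25 kg. Origin: centre of its underside; y: along its long side, z: up.
- retort_stand: Retort stand that belongs to the bench, to the right of the robot: a blue base plate with a tall upright rod (higher than the arm reaches round) and a clamp, about 180 mm up, that points away from the robot; keep the arm clear of it when turning, for instance drawn in close to the base. Origin: on the base, near the rod.
- stopper: Red rubber stopper, 32 mm wide, 26 mm high, a loose bystander. Origin: centre of its underside.
- petri_dish: Clear shallow dish, 89 mm wide, 16 mm high, a loose bystander. Origin: centre of its underside.
- beaker: Clear small beaker, 53 x 58 x 72 mm, a loose bystander. Origin: centre of its underside.
- stir_bar: White stir bar, 10 x 40 x 10 mm, lying, a loose bystander. Origin: centre of its underside.
Not all that is in view belongs to the job. Leave any blue or red look-alike of the case_small alone.

How it is judged:
By the outcome, as a careful person would: the job done as asked, in the order asked, and still so for the second after the job is handed in, with the robot touching nothing.
Of case_large_1, case_large_2, case_medium_1, case_medium_2, case_small only 3 to 5 are there at a start; the rules pass over those that are not, and their reading is None.
At some moment in a run one of hold_down, case_small may be knocked a few centimetres aside while the robot is not near it.
It also fails if it takes over 210 s, if anything falls off the work surface, if the arm or the gripper's body presses on something with over 40 N, if the wrist force passes 120 N, or if a joint passes its speed limit or range.

## Working session

There is one attempt and no reset: what is moved stays moved. The work goes in short steps, Python scripts to look and compute and a shell command to move; the robot and the scene stay as the last step left them, time stands still between calls to the robot, and variables do not carry over. Pictures are saved under pics/ and viewed, at most 14 in all, crops included, and the job is handed in when it is done.

```bash
ls; mkdir -p pics; python3 - <<'E'
from rig import manip, imaging
import cv2
print(manip.sense())
for n in("side","top"):
    cv2.imwrite(f"pics/{n}0.png",imaging.grab_frame(n)[:,:,::-1]); print(n,imaging.calibration(n))
E
```

```text
pics
{'clock': 0.0, 'joint_positions': array([ 1.17047653e+00,  2.07418727e-01,  1.54296750e+00, -2.96748515e-05,
        1.39352054e+00, -1.50484601e-01]), 'qvel': array([ 0.00042619,  0.00023855,  0.0003889 ,  0.00213563,  0.0006655 ,
       -0.00108568]), 'tau': array([ 6.72636434e-04, -3.70871973e+01, -2.81419319e+01,  6.97433157e-02,
        3.60622827e-02, -1.54230333e-04]), 'tcp_pos': array([0.14185101, 0.55637314, 0.20428515]), 'tool_rot': array([-0.39133702, -3.11651575,  0.00350982]), 'wrist_force': array([0.54720744, 0.71276963, 0.07381062]), 'wrist_torque': array([-0.0401346 ,  0.03402733,  0.01131369]), 'grip_force': 0.0, 'finger_gap': 0.999905945469392}
side {'camera_matrix': array([[457.21682005,   0.        , 322.13171937],
       [  0.        , 457.21682005, 194.11623305],
       [  0.        ,   0.        ,   1.        ]]), 'rvec': array([ 1.91833727, -0.12878406,  0.05428855]), 'tvec': array([-0.50683606,  0.09650715,  1.20905767])}
top {'camera_matrix': array([[390.58568013,   0.        , 323.61870418],
       [  0.        , 390.58568013, 193.06586669],
       [  0.        ,   0.        ,   1.        ]]), 'rvec': array([ 2.107397  , -2.11309354,  0.19294537]), 'tvec': array([0.01487246, 0.48845931, 1.23656705])}
```

View pics/side0.png

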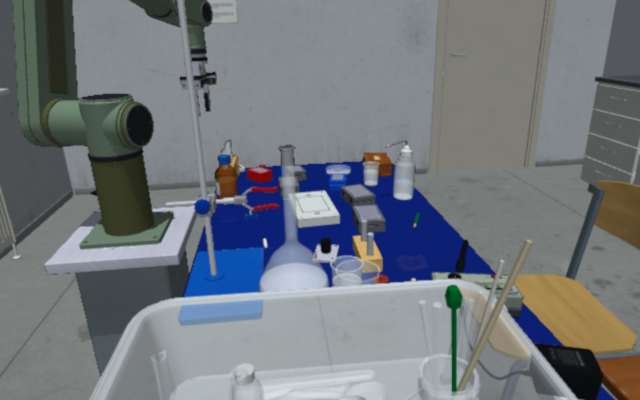

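View pics/top0.png

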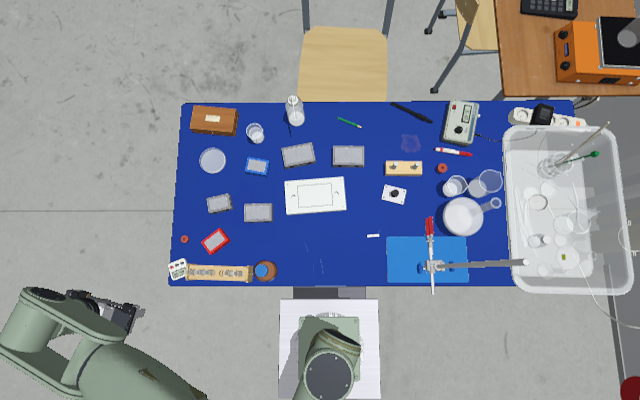

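The side view shows the board at (316,208), the pins at about (367,240) and the hold-down at (326,250). The top view shows the board at (315,195), grey boxes at (299,155), (348,156), (258,212) and (219,204), look-alikes in blue (257,166) and red (214,241), the pin block at (403,168) and the hold-down at (394,194). I'll check these in a close crop and measure.

```bash
cat > h.py <<'E'
import numpy as np, cv2
from rig import manip, imaging
from scipy.spatial.transform import Rotation as R
def cam(n):
    c=imaging.calibration(n); M,_=cv2.Rodrigues(np.array(c["rvec"])); return c["camera_matrix"],M,np.array(c["tvec"])
def ray(n,px):
    K,M,t=cam(n); px=np.atleast_2d(np.asarray(px,float)); d=(np.linalg.inv(K)@np.c_[px,np.ones(len(px))].T).T@M
    return -M.T@t,d
def plane(n,px,z):
    o,d=ray(n,px); s=(z-o[2])/d[:,2]; return o+s[:,None]*d
def proj(n,P):
    K,M,t=cam(n); q=(K@(M@np.atleast_2d(P).T+t[:,None])).T; return q[:,:2]/q[:,2:]
def rect(n,cnt,z):
    w=plane(n,cnt.reshape(-1,2),z)[:,:2]*1000
    (c,s,a)=cv2.minAreaRect(w.astype(np.float32)); 
    if s[0]<s[1]: a+=90; s=s[::-1]
    a=(a+90)%180-90   # angle of long side from +x
    return np.round(c,1),np.round(s,1),round(a,1)
def tool():
    s=manip.sense(); return np.array(s["tcp_pos"]),R.from_rotvec(s["tool_rot"])
E
python3 - <<'E'
from h import *
im=cv2.imread("pics/top0.png"); 
print("cam",ray("top",[[0,0]])[0], ray("side",[[0,0]])[0])
c=im[135:265,165:455]; cv2.imwrite("pics/c1.png",cv2.resize(c,None,fx=2.75,fy=2.75,interpolation=cv2.INTER_CUBIC))
hsv=cv2.cvtColor(im,cv2.COLOR_BGR2HSV)
for p in [(299,155),(348,156),(258,212),(219,204),(257,166),(315,195),(403,163),(299,163),(305,168)]: print(p,hsv[p[1],p[0]])
m=((hsv[...,1]<60)&(hsv[...,2]>90)).astype(np.uint8); m[:103]=0;m[285:]=0;m[:,:180]=0;m[:,450:]=0
for k in cv2.findContours(m,cv2.RETR_EXTERNAL,cv2.CHAIN_APPROX_NONE)[0]:
    if cv2.contourArea(k)>100: print(cv2.boundingRect(k),cv2.contourArea(k),rect("top",k,.034))
E
```

```text
cam [ 0.23567873 -0.00618946  1.30855989] [ 0.38758778 -1.15480244  0.49419016]
(299, 155) [111  14 188]
(348, 156) [108  13 194]
(258, 212) [109  15 192]
(219, 204) [111  13 192]
(257, 166) [113  12 191]
(315, 195) [ 72   5 242]
(403, 163) [ 20  76 235]
(299, 163) [116  12 145]
(305, 168) [112 197 158]
(180, 258, 36, 20) 229.5 (array([252.4, 420.9]), array([112.8,  60.6]), -85.9)
(423, 234, 27, 51) 320.0 (array([ 276.2, -331.5]), array([142. ,  84.4]), 27.8)
(205, 232, 19, 19) 175.5 (array([335. , 371.9]), array([59.9, 36.1]), -52.4)
(244, 203, 28, 19) 465.0 (array([428.7, 232.6]), array([91.3, 60.1]), 89.8)
(443, 202, 7, 29) 120.0 (array([ 414.1, -386.8]), array([92.6, 19.6]), -3.7)
(207, 193, 25, 20) 328.5 (array([459.5, 363. ]), array([77.2, 55.6]), -77.4)
(381, 184, 25, 21) 324.0 (array([ 487.4, -217.9]), array([74.8, 53.6]), 75.2)
(284, 176, 62, 39) 1950.5 (array([484.9,  44. ]), array([199.4, 115.5]), -85.6)
(247, 159, 19, 13) 147.0 (array([587.8, 241.9]), array([59. , 34.8]), 78.8)
(200, 149, 26, 24) 448.0 (array([606.3, 391.8]), array([86.3, 81.2]), 89.7)
(333, 146, 31, 21) 553.0 (array([619.4, -69.2]), array([102.1,  70.5]), 89.6)
(281, 142, 35, 25) 560.0 (array([624.6, 101.1]), array([105.8,  73. ]), -78.9)
(246, 123, 18, 20) 196.0 (array([705.1, 248.1]), array([72., 54.]), 44.2)
(443, 104, 7, 37) 100.5 (array([ 739.9, -407.3]), array([131.2,  20.3]), -3.7)
(286, 103, 19, 23) 328.5 (array([773.8, 112.7]), array([88.1, 58.4]), 9.4)
```

View pics/c1.png

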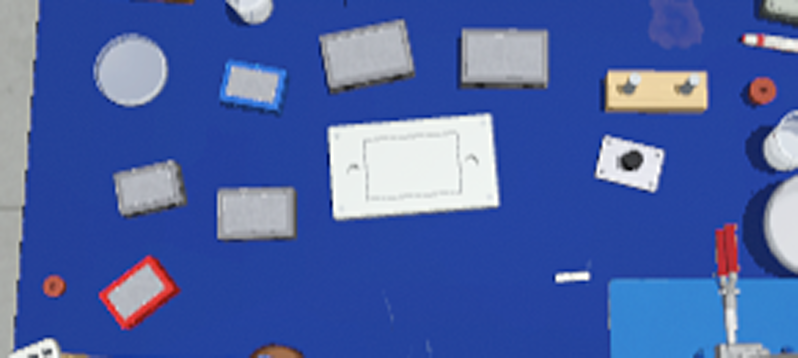

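The crop confirms the choice: two large cases at (299,155) and (348,156), a medium at (258,212) and a small at (219,204). The blue- and red-rimmed boxes are the look-alikes. Next I'll take subpixel measurements.

```bash
cat >> h.py <<'E'
def find(im,box,mask,z,n="top",u=8):
    x,y,w,h=box; c=cv2.resize(im[y:y+h,x:x+w],None,fx=u,fy=u,interpolation=cv2.INTER_CUBIC)
    m=mask(c).astype(np.uint8); k=max(cv2.findContours(m,cv2.RETR_EXTERNAL,cv2.CHAIN_APPROX_NONE)[0],key=cv2.contourArea)
    px=(k.reshape(-1,2)+.5)/u-.5+[x,y]
    return rect(n,cv2.convexHull(px.astype(np.float32)),z)
def sat(c): return cv2.cvtColor(c,cv2.COLOR_BGR2HSV)
notblue=lambda c: c[...,2]>95
def top(n="top"): return cv2.cvtColor(imaging.grab_frame(n),cv2.COLOR_RGB2BGR)
def go(x,y,z,long=None,close=None):
    """deltas in tool axes (m, deg) to reach TCP x,y,z mm with tool y along angle `close` deg"""
    p,r=tool(); d=r.inv().apply(np.array([x,y,z])/1000-p); Y=r.apply([0,1,0]); a=np.degrees(np.arctan2(Y[1],Y[0]))
    if long is not None: close=long+90
    w=0 if close is None else -((close-a+90)%180-90)
    print("tcp",np.round(p*1000,1),"yaw",round(a,1),"-> xyz",np.round(d,4),"wz",round(w,2))
E
python3 - <<'E'
from h import *
im=cv2.imread("pics/top0.png")
for t in (165,175,215): print("board",t,find(im,(275,170,80,50),lambda c:c[...,2]>t,.024))
hs=lambda c:(c[...,2]>150)&(c[...,0]<c[...,2]-20)
print("block",find(im,(378,155,50,25),hs,.03))
for nm,b in dict(L1=(325,140,46,32),L2=(275,137,48,36),M=(238,197,40,30),S=(202,187,36,32)).items():
    print(nm,[find(im,b,lambda c:c[...,2]>t,.034) for t in (80,110,165)])
print("plate",find(im,(376,178,36,32),lambda c:c[...,2]>120,.008), find(im,(376,178,36,32),lambda c:c[...,2]>180,.008))
print("R",im[140:172,348,2], im[155,325:371,2], im[160:180,403,2])
E
```

```text
board 165 (array([487.3,  44. ]), array([200.8, 115.5]), -85.6)
board 175 (array([487.3,  44. ]), array([200.2, 114.8]), -85.5)
board 215 (array([487.3,  44.1]), array([198.7, 112.5]), -85.7)
block (array([ 579.3, -255.2]), array([122.1,  47.1]), 89.2)
L1 [(array([621.2, -69.4]), array([107.3,  76.7]), 88.8), (array([622.3, -69.3]), array([107.7,  72.6]), 86.9), (array([623.9, -69.4]), array([92.9, 57.4]), 88.9)]
L2 [(array([625.1, 100.4]), array([109.8,  75.7]), -78.5), (array([626.5, 100.8]), array([108. ,  70.5]), -78.5), (array([628.7,  99.1]), array([99.7, 56.7]), -78.3)]
M [(array([428.6, 231.8]), array([95.2, 64.3]), -88.6), (array([428.9, 232.6]), array([92.7, 62.1]), -88.6), (array([431.4, 233.4]), array([78.3, 53.6]), -88.0)]
S [(array([459.6, 362.6]), array([82. , 58.5]), -77.2), (array([459.8, 363.8]), array([78.7, 55.8]), -77.3), (array([460.1, 364.7]), array([63.4, 40.9]), -73.4)]
plate (array([ 492.4, -222.7]), array([78.4, 55.9]), 75.2) (array([ 492.4, -222.5]), array([76., 53.]), 75.1)
R [ 38  35  37  37  31  85 137 164 179 184 183 183 182 184 183 183 184 185
 186 184 183 185 175 162 143  84  83  61  34  38  38  39] [ 38  38  38  39  37  39  23  43 161 155 180 183 181 182 182 180 180 180
 182 179 179 178 178 183 179 180 184 184 183 180 181 182 183 185 183 184
 186 160 168  80  35  35  38  36  38  39] [ 77 199 238 235 236 235 235 236 235 235 233 230 237 221 151 114  66  34
  36  40]
```

```bash
python3 - <<'E'
from h import *
im=cv2.imread("pics/top0.png")
c=cv2.resize(im[155:182,380:428],None,fx=8,fy=8,interpolation=cv2.INTER_CUBIC); h=cv2.resize(im[172:222,280:350],None,fx=5,fy=5,interpolation=cv2.INTER_CUBIC)
o=np.zeros((c.shape[0]+h.shape[0],400,3),np.uint8); o[:c.shape[0],:c.shape[1]]=c; o[c.shape[0]:,:h.shape[1]]=h; cv2.imwrite("pics/c2.png",o)
print("clamp tip z.18",plane("top",[[429,218]],.18), "pins expected px",proj("top",[[.581,-.22,.078],[.58,-.29,.078]]),"holes",proj("top",[[.4935,-.0278,.024],[.4825,.1158,.024]]))
go(581,-220,160,close=90)
E
```

```text
clamp tip z.18 [[ 0.38713297 -0.29380867  0.18      ]] pins expected px [[395.20600899 163.11677567]
 [416.80807677 163.29739317]] holes [[336.0650455  192.99570627]
 [293.24969415 196.39294086]]
tcp [141.9 556.5 204.4] yaw 75.7 -> xyz [-0.6175 -0.6437  0.0455] wz -14.31
```

View pics/c2.png

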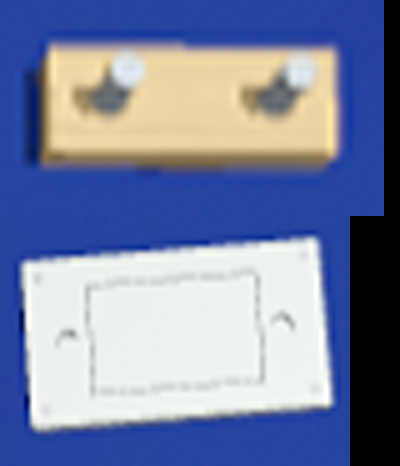

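The pin tops at about (395,163) and (417,163) agree with the predicted positions, and so do the hole arcs. Moving to pin_1.

```bash
python3 -m jog '[{"x":-0.6175,"y":-0.6437,"z":0.0455,"wz":-14.3,"fingers":-0.15},{"x":-0.6175,"y":-0.6437,"z":0.0455,"wz":-14.3,"fingers":-0.15},{"x":-0.6175,"y":-0.6437,"z":0.0455,"wz":-14.3,"fingers":-0.15},{"x":-0.6175,"y":-0.6437,"z":0.0455,"wz":-14.3,"fingers":-0.15},{"x":-0.6175,"y":-0.6437,"z":0.0455,"wz":-14.3,"fingers":-0.15},{"x":-0.6175,"y":-0.6437,"z":0.0455,"wz":-14.3,"fingers":-0.15},{"x":-0.6175,"y":-0.6437,"z":0.0455,"wz":-14.3,"fingers":-0.15},{"x":-0.6175,"y":-0.6437,"z":0.0455,"wz":-14.3,"fingers":-0.15},{"x":-0.6175,"y":-0.6437,"z":0.0455,"wz":-14.3,"fingers":-0.15},{"x":-0.6175,"y":-0.6437,"z":0.0455,"wz":-14.3,"fingers":-0.15}]'; python3 -c "
from h import *
go(581,-220,110,close=90)"
```

```text
tcp [141.9 556.5 204.4] yaw 75.7 -> xyz [-0.6175 -0.6436  0.0955] wz -14.31schema error: expected keys x, y, z, wx, wy, wz, fingers
```

```bash
python3 -m jog '[{"x":-0.6175,"y":-0.6437,"z":0.0455,"wx":0,"wy":0,"wz":-14.3,"fingers":-0.15},{"x":-0.6175,"y":-0.6437,"z":0.0455,"wx":0,"wy":0,"wz":-14.3,"fingers":-0.15},{"x":-0.6175,"y":-0.6437,"z":0.0455,"wx":0,"wy":0,"wz":-14.3,"fingers":-0.15},{"x":-0.6175,"y":-0.6437,"z":0.0455,"wx":0,"wy":0,"wz":-14.3,"fingers":-0.15},{"x":-0.6175,"y":-0.6437,"z":0.0455,"wx":0,"wy":0,"wz":-14.3,"fingers":-0.15},{"x":-0.6175,"y":-0.6437,"z":0.0455,"wx":0,"wy":0,"wz":-14.3,"fingers":-0.15},{"x":-0.6175,"y":-0.6437,"z":0.0455,"wx":0,"wy":0,"wz":-14.3,"fingers":-0.15},{"x":-0.6175,"y":-0.6437,"z":0.0455,"wx":0,"wy":0,"wz":-14.3,"fingers":-0.15},{"x":-0.6175,"y":-0.6437,"z":0.0455,"wx":0,"wy":0,"wz":-14.3,"fingers":-0.15},{"x":-0.6175,"y":-0.6437,"z":0.0455,"wx":0,"wy":0,"wz":-14.3,"fingers":-0.15}]'; python3 -c "
from h import *
go(581,-220,110,close=90)"
```

```text
clock: 1.1
tcp_pos: [0.3879, 0.1214, 0.1798]
tool_rot: [0.0, 3.141, 0.0]
wrist_force: [1.3, 0.3, 0.2]
finger_gap: 0.423
grip_force: 0.0
tcp [387.9 121.4 179.8] yaw 90.0 -> xyz [-0.1932 -0.3414  0.0698] wz -0.02
```

```bash
python3 -m jog '[{"x":-0.193,"y":-0.3414,"z":0.07,"wx":0,"wy":0,"wz":0,"fingers":-0.15},{"x":-0.193,"y":-0.3414,"z":0.07,"wx":0,"wy":0,"wz":0,"fingers":-0.15},{"x":-0.193,"y":-0.3414,"z":0.07,"wx":0,"wy":0,"wz":0,"fingers":-0.15},{"x":-0.193,"y":-0.3414,"z":0.07,"wx":0,"wy":0,"wz":0,"fingers":-0.15},{"x":-0.193,"y":-0.3414,"z":0.07,"wx":0,"wy":0,"wz":0,"fingers":-0.15},{"x":-0.193,"y":-0.3414,"z":0.07,"wx":0,"wy":0,"wz":0,"fingers":-0.15},{"x":-0.193,"y":-0.3414,"z":0.07,"wx":0,"wy":0,"wz":0,"fingers":-0.15},{"x":-0.193,"y":-0.3414,"z":0.07,"wx":0,"wy":0,"wz":0,"fingers":-0.15},{"x":-0.193,"y":-0.3414,"z":0.07,"wx":0,"wy":0,"wz":0,"fingers":-0.15},{"x":-0.193,"y":-0.3414,"z":0.07,"wx":0,"wy":0,"wz":0,"fingers":-0.15}]'; python3 -c "
from h import *
go(581,-220,42,close=90)
a=top();cv2.imwrite('pics/t3.png',a)
b=top('side');cv2.imwrite('pics/s3.png',b)
A=cv2.resize(a[130:210,350:450],None,fx=4,fy=4,interpolation=cv2.INTER_CUBIC);B=cv2.resize(b[160:300,300:400],None,fx=4,fy=4,interpolation=cv2.INTER_CUBIC)
o=np.zeros((560,800,3),np.uint8);o[:320,:400]=A;o[:,400:]=B;cv2.imwrite('pics/c3.png',o)"
```

```text
clock: 2.1
tcp_pos: [0.5797, -0.2186, 0.1084]
tool_rot: [-0.003, -3.139, -0.003]
wrist_force: [0.1, 0.7, 0.3]
finger_gap: 0.43
grip_force: 0.0
tcp [ 579.7 -218.6  108.4] yaw 89.9 -> xyz [-0.0014 -0.0016  0.0664] wz -0.12
```

View pics/c3.png

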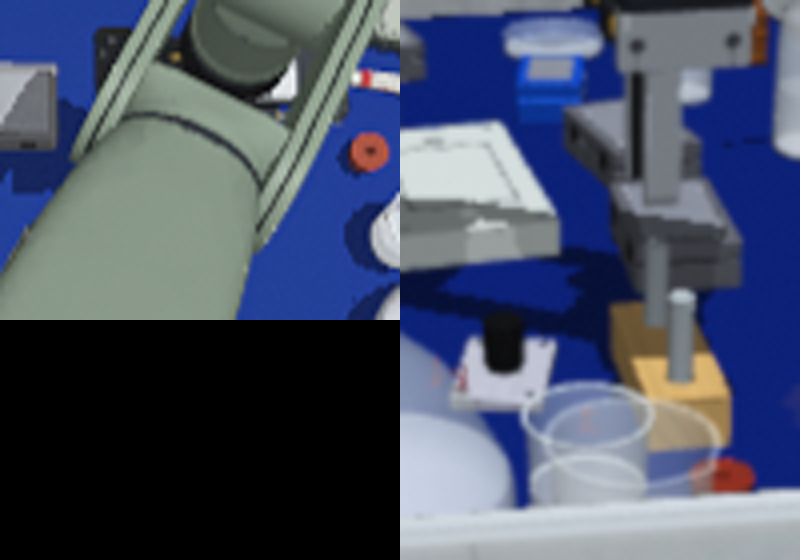

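In the side view the finger is over pin_1, at crop (660,200) with the pin at (657,280). I'll check the pin x from the side ray, then descend.

```bash
python3 - <<'E'
from h import *
b=cv2.imread("pics/s3.png")
def xat(px,y):
    o,d=ray("side",[px]); s=(y-o[1])/d[0,1]; return (o+s*d[0])*1000
print("exp",proj("side",[[.581,-.22,.06],[.581,-.29,.06]]))
for r,c0,c1,y in((228,355,372,-.22),(234,355,372,-.22),(240,360,380,-.29),(248,360,380,-.29)): print(r,c0,b[r,c0:c1].tolist())
for u in ((364,230),(370,244)): print(xat(u,-.22 if u[0]<367 else -.29))
E
```

```text
exp [[363.45329427 228.37385984]
 [370.03296998 241.79183623]]
228 355 [[55, 18, 9], [53, 23, 17], [50, 35, 31], [51, 45, 44], [60, 55, 53], [72, 65, 63], [87, 82, 77], [106, 101, 94], [112, 107, 100], [116, 109, 102], [113, 108, 100], [100, 95, 89], [77, 71, 68], [68, 62, 60], [67, 60, 58], [67, 60, 59], [67, 61, 59]]
234 355 [[55, 19, 13], [55, 20, 14], [55, 20, 15], [55, 22, 19], [56, 25, 21], [64, 39, 34], [86, 73, 66], [108, 103, 96], [116, 110, 103], [116, 111, 104], [114, 108, 101], [115, 109, 102], [141, 134, 126], [179, 172, 161], [194, 186, 175], [197, 189, 178], [195, 187, 175]]
240 360 [[64, 86, 100], [90, 95, 96], [109, 106, 100], [116, 110, 105], [115, 111, 105], [111, 107, 101], [100, 98, 94], [99, 96, 92], [119, 112, 106], [131, 124, 116], [135, 128, 120], [134, 128, 121], [120, 116, 110], [87, 83, 81], [60, 36, 35], [72, 21, 11], [102, 28, 11], [119, 33, 13], [120, 32, 12], [121, 33, 13]]
248 360 [[54, 88, 110], [53, 88, 110], [55, 90, 112], [56, 92, 114], [55, 91, 115], [56, 90, 113], [69, 91, 105], [98, 100, 98], [124, 118, 111], [134, 128, 120], [136, 130, 122], [134, 128, 121], [120, 120, 118], [97, 122, 137], [83, 132, 162], [80, 132, 164], [81, 130, 160], [93, 111, 136], [112, 65, 70], [119, 36, 21]]
[ 582.29387507 -220.           55.83483055]
[ 580.98736234 -290.           54.76812282]
```

```bash
python3 -m jog '[{"x":-0.0014,"y":-0.0016,"z":0.033,"wx":0,"wy":0,"wz":0,"fingers":-0.15},{"x":-0.0014,"y":-0.0016,"z":0.0664,"wx":0,"wy":0,"wz":0,"fingers":-0.15},{"x":-0.0014,"y":-0.0016,"z":0.0664,"wx":0,"wy":0,"wz":0,"fingers":-0.15},{"x":-0.0014,"y":-0.0016,"z":0.0664,"wx":0,"wy":0,"wz":0,"fingers":-0.15},{"x":-0.0014,"y":-0.0016,"z":0.0664,"wx":0,"wy":0,"wz":0,"fingers":-1},{"x":-0.0014,"y":-0.0016,"z":0.0664,"wx":0,"wy":0,"wz":0,"fingers":-1},{"x":-0.0014,"y":-0.0016,"z":0.0664,"wx":0,"wy":0,"wz":0,"fingers":-1},{"x":-0.0014,"y":-0.0016,"z":0.0664,"wx":0,"wy":0,"wz":0,"fingers":-1},{"x":-0.0014,"y":-0.0016,"z":0.0664,"wx":0,"wy":0,"wz":0,"fingers":-1},{"x":-0.0014,"y":-0.0016,"z":0.0664,"wx":0,"wy":0,"wz":0,"fingers":-1}]'; python3 -c "
from h import *
go(493.5,-27.8,97,close=94.4)"
```

```text
clock: 3.2
tcp_pos: [0.5828, -0.2202, 0.045]
tool_rot: [0.001, 3.14, -0.001]
wrist_force: [0.1, 0.5, 5.0]
finger_gap: 0.14
grip_force: 30.0
tcp [ 582.8 -220.2   45. ] yaw 90.0 -> xyz [ 0.0893  0.1923 -0.0524] wz -4.42
```

```bash
python3 -m jog '[{"x":0,"y":0,"z":-0.04,"wx":0,"wy":0,"wz":0,"fingers":-1},{"x":0,"y":0,"z":-0.055,"wx":0,"wy":0,"wz":0,"fingers":-1},{"x":0.0893,"y":0.1923,"z":-0.055,"wx":0,"wy":0,"wz":0,"fingers":-1},{"x":0.0893,"y":0.1923,"z":-0.055,"wx":0,"wy":0,"wz":0,"fingers":-1},{"x":0.0893,"y":0.1923,"z":-0.055,"wx":0,"wy":0,"wz":0,"fingers":-1},{"x":0.0893,"y":0.1923,"z":-0.055,"wx":0,"wy":0,"wz":0,"fingers":-1},{"x":0.0893,"y":0.1923,"z":-0.055,"wx":0,"wy":0,"wz":0,"fingers":-1},{"x":0.0893,"y":0.1923,"z":-0.055,"wx":0,"wy":0,"wz":0,"fingers":-1},{"x":0.0893,"y":0.1923,"z":-0.03,"wx":0,"wy":0,"wz":0,"fingers":-1},{"x":0.0893,"y":0.1923,"z":-0.03,"wx":0,"wy":0,"wz":0,"fingers":-1}]'; python3 -c "
from h import *
go(493.5,-27.8,60,close=90)
b=top('side');go(493.5,-27.8,60,close=90);cv2.imwrite('pics/s4.png',b);print(proj('side',[tool()[0],[.4935,-.0278,.024]]))
cv2.imwrite('pics/c4.png',cv2.resize(b[140:240,260:380],None,fx=5,fy=5,interpolation=cv2.INTER_CUBIC))"
```

```text
clock: 4.2
tcp_pos: [0.4912, -0.0282, 0.0715]
tool_rot: [-0.002, -3.137, -0.001]
wrist_force: [-1.0, 0.8, -1.6]
finger_gap: 0.141
grip_force: 30.0
tcp [491.2 -28.2  71.5] yaw 89.9 -> xyz [-0.0023  0.0004  0.0114] wz -0.07
tcp [492.  -28.4  72.5] yaw 89.9 -> xyz [-0.0016  0.0006  0.0125] wz -0.09
[[315.74895484 196.74990663]
 [316.82729681 213.5882029 ]]
```

View pics/c4.png

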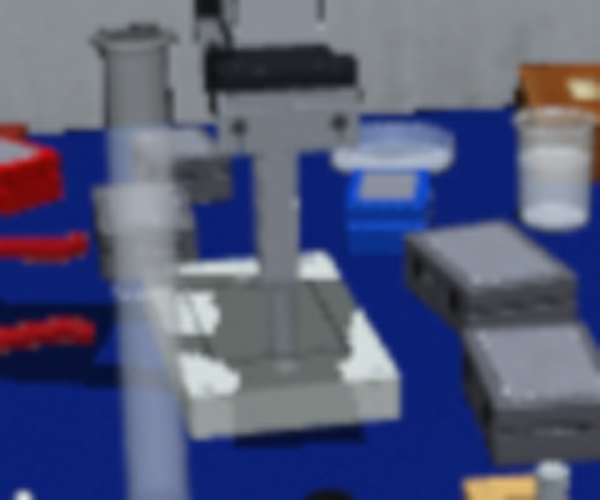

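Pin bottom is at crop (285,353), just over the hole at about (287,365). Descending gently to feel for the hole.

```bash
python3 -m jog '[{"x":-0.0015,"y":0.0005,"z":0.005,"wx":0,"wy":0,"wz":0,"fingers":-1},{"x":-0.0015,"y":0.0005,"z":0.01,"wx":0,"wy":0,"wz":0,"fingers":-1},{"x":-0.0015,"y":0.0005,"z":0.012,"wx":0,"wy":0,"wz":0,"fingers":-1},{"x":-0.0015,"y":0.0005,"z":0.014,"wx":0,"wy":0,"wz":0,"fingers":-1},{"x":-0.0015,"y":0.0005,"z":0.015,"wx":0,"wy":0,"wz":0,"fingers":-1},{"x":-0.0015,"y":0.0005,"z":0.016,"wx":0,"wy":0,"wz":0,"fingers":-1},{"x":-0.0015,"y":0.0005,"z":0.016,"wx":0,"wy":0,"wz":0,"fingers":-1},{"x":-0.0015,"y":0.0005,"z":0.016,"wx":0,"wy":0,"wz":0,"fingers":-1},{"x":-0.0015,"y":0.0005,"z":0.016,"wx":0,"wy":0,"wz":0,"fingers":-1},{"x":-0.0015,"y":0.0005,"z":0.016,"wx":0,"wy":0,"wz":0,"fingers":-1}]'
```

```text
clock: 5.25
tcp_pos: [0.495, -0.0273, 0.0606]
tool_rot: [-0.0, 3.141, -0.001]
wrist_force: [-5.7, 0.1, 15.8]
finger_gap: 0.144
grip_force: 30.0
```

```bash
python3 -m jog '[{"x":0.0008,"y":0,"z":0.0005,"wx":0,"wy":0,"wz":0,"fingers":-1},{"x":0.0004,"y":0.0007,"z":0.0005,"wx":0,"wy":0,"wz":0,"fingers":-1},{"x":-0.0004,"y":0.0007,"z":0.0005,"wx":0,"wy":0,"wz":0,"fingers":-1},{"x":-0.0008,"y":0,"z":0.0005,"wx":0,"wy":0,"wz":0,"fingers":-1},{"x":-0.0004,"y":-0.0007,"z":0.0005,"wx":0,"wy":0,"wz":0,"fingers":-1},{"x":0.0004,"y":-0.0007,"z":0.0005,"wx":0,"wy":0,"wz":0,"fingers":-1},{"x":0.001,"y":-0.0006,"z":0.0005,"wx":0,"wy":0,"wz":0,"fingers":-1},{"x":0.0016,"y":0,"z":0.0005,"wx":0,"wy":0,"wz":0,"fingers":-1},{"x":0.0014,"y":0.0008,"z":0.0005,"wx":0,"wy":0,"wz":0,"fingers":-1},{"x":0.0008,"y":0.0014,"z":0.0005,"wx":0,"wy":0,"wz":0,"fingers":-1}]'
```

```text
clock: 6.25
tcp_pos: [0.495, -0.027, 0.0606]
tool_rot: [-0.001, 3.139, -0.005]
wrist_force: [-6.4, -2.4, 18.1]
finger_gap: 0.141
grip_force: 30.0
```

```bash
python3 -m jog '[{"x":-0.0008,"y":0.0002,"z":0,"wx":0,"wy":0,"wz":0,"fingers":-1},{"x":-0.0016,"y":0,"z":0,"wx":0,"wy":0,"wz":0,"fingers":-1},{"x":-0.0022,"y":-0.0006,"z":0,"wx":0,"wy":0,"wz":0,"fingers":-1},{"x":-0.0024,"y":-0.0014,"z":0,"wx":0,"wy":0,"wz":0,"fingers":-1},{"x":-0.0022,"y":-0.0022,"z":0,"wx":0,"wy":0,"wz":0,"fingers":-1},{"x":-0.0016,"y":-0.0028,"z":0,"wx":0,"wy":0,"wz":0,"fingers":-1},{"x":-0.0008,"y":-0.003,"z":0,"wx":0,"wy":0,"wz":0,"fingers":-1},{"x":0,"y":-0.0028,"z":0,"wx":0,"wy":0,"wz":0,"fingers":-1},{"x":0.0006,"y":-0.0022,"z":0,"wx":0,"wy":0,"wz":0,"fingers":-1},{"x":0.0012,"y":-0.0018,"z":0,"wx":0,"wy":0,"wz":0,"fingers":-1}]'; python3 -c "
from h import *
b=top('side');cv2.imwrite('pics/s5.png',b)
cv2.imwrite('pics/c5.png',cv2.resize(b[180:230,290:350],None,fx=12,fy=12,interpolation=cv2.INTER_CUBIC))"
```

```text
clock: 7.25
tcp_pos: [0.4946, -0.0275, 0.0606]
tool_rot: [0.0, 3.137, -0.001]
wrist_force: [-2.3, 1.0, 14.3]
finger_gap: 0.142
grip_force: 30.0
```

View pics/c5.png

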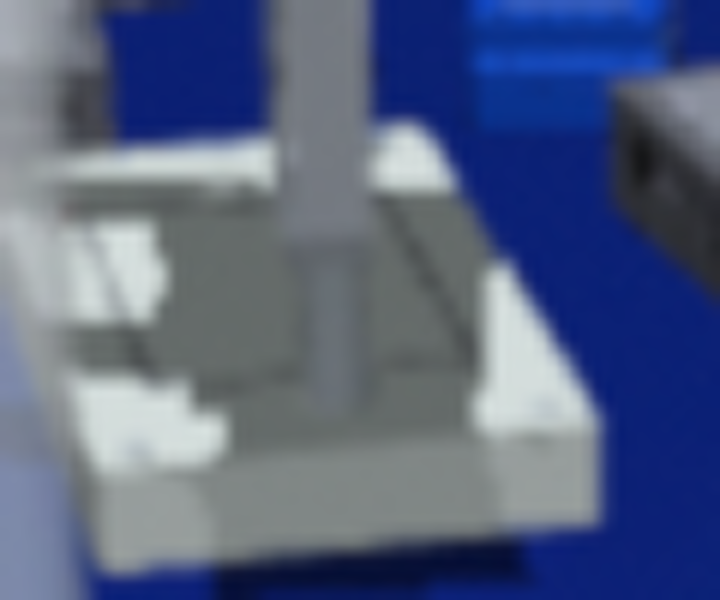

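The pin stands on the board with its base at about (317.4,213.8). I'll locate the hole directly in the first pictures for comparison.

```bash
python3 - <<'E'
from h import *
s=cv2.imread("pics/s0.png",0).astype(int); t=cv2.imread("pics/top0.png",0).astype(int)
print(s[208:219,304:330]); print(t[187:199,329:343]);print(t[190:202,286:300])
c=cv2.cvtColor(cv2.imread("pics/s5.png"),cv2.COLOR_BGR2GRAY).astype(int); print(c[206:219,308:328])
def arc(n,mat,px0,z,thr): pass
E
```

```text
[ WARN:0@0.238] global loadsave.cpp:275 findDecoder imread_('pics/s0.png'): can't open/read file: check file path/integrity
Traceback (most recent call last):
AttributeError: 'NoneType' object has no attribute 'astype'
```

```bash
python3 - <<'E'
from h import *
s=cv2.imread("pics/side0.png",0).astype(int); t=cv2.imread("pics/top0.png",0).astype(int)
print(s[207:219,304:330]); print(t[187:199,329:343]);print(t[190:202,286:300])
c=cv2.cvtColor(cv2.imread("pics/s5.png"),cv2.COLOR_BGR2GRAY).astype(int); print(c[206:219,308:328])
E
```

```text
[[212 211 211 211 212 212 211 212 212 211 212 211 211 212 211 212 212 212
  211 212 211 211 209 191 173 196]
 [212 212 211 212 212 212 211 211 212 212 212 211 211 211 211 211 212 211
  210 210 210 210 209 196 168 177]
 [211 211 211 211 212 212 211 211 210 210 209 211 210 210 210 209 210 207
  201 197 196 200 199 197 180 172]
 [210 211 210 210 209 210 209 206 201 197 196 199 199 199 196 195 199 197
  196 189 187 194 194 195 190 187]
 [194 200 200 200 197 195 199 197 195 190 185 188 184 183 180 180 193 199
  208 209 209 209 209 210 209 209]
 [185 194 194 195 191 188 195 200 208 204 193 181 175 173 172 182 202 209
  211 212 212 211 212 211 211 212]
 [209 209 209 210 209 209 210 210 211 205 185 162 160 160 158 173 201 210
  212 211 211 211 212 212 211 211]
 [212 212 212 211 212 212 212 211 211 210 205 193 186 189 191 197 210 211
  212 211 211 211 211 211 211 210]
 [211 212 211 211 211 211 212 212 212 211 210 210 209 208 209 209 211 211
  210 209 209 209 207 204 203 200]
 [212 212 212 211 211 211 211 210 210 209 209 209 207 205 203 200 199 197
  194 189 185 187 187 182 178 173]
 [209 209 
[... 2032 characters left out ...]
  92  96
   96  95]
 [ 97  96  98  98  96  93  94 100 106 111 109 102  95  97 103 103 104 104
  104 103]
 [ 94  92  96 100 103 103 105 106 107 110 109 102  95  98 104 105 105 105
  105 104]
 [109 104 104 105 105 105 108 110 109 110 108 102  97 101 105 105 105 105
  105 106]
 [145 111 105 106 105 105 107 108 109 109 108 103 101 104 105 105 105 105
  104 105]
 [182 116 105 105 105 105 105 105 106 106 106 106 106 106 105 106 106 106
  107 109]
 [184 117 105 106 106 106 107 106 107 109 110 111 111 112 114 116 117 118
  118 120]
 [164 118 111 112 114 116 117 117 119 120 122 123 124 125 127 129 130 131
  131 131]
 [132 124 124 125 128 129 131 131 131 131 132 132 132 132 132 133 133 132
  132 133]]
```

```bash
python3 -m jog '[{"x":0,"y":0,"z":-0.004,"wx":0,"wy":0,"wz":0,"fingers":-1},{"x":0,"y":0,"z":-0.004,"wx":0,"wy":0,"wz":0,"fingers":-1},{"x":0,"y":0,"z":-0.004,"wx":0,"wy":0,"wz":0,"fingers":-1},{"x":0,"y":0,"z":-0.004,"wx":0,"wy":0,"wz":0,"fingers":-1},{"x":0,"y":0,"z":-0.004,"wx":0,"wy":0,"wz":0,"fingers":-1},{"x":0,"y":0,"z":-0.004,"wx":0,"wy":0,"wz":0,"fingers":-1},{"x":0,"y":0,"z":-0.004,"wx":0,"wy":0,"wz":0,"fingers":-1},{"x":0,"y":0,"z":-0.004,"wx":0,"wy":0,"wz":0,"fingers":-1},{"x":0,"y":0,"z":-0.004,"wx":0,"wy":0,"wz":0,"fingers":-1},{"x":0,"y":0,"z":-0.004,"wx":0,"wy":0,"wz":0,"fingers":-1}]'; python3 -c "
from h import *
for i in range(5):
    print(manip.sense()['tcp_pos'],manip.sense()['wrist_force'],manip.sense()['qvel'].round(3)); top('side')"
```

```text
clock: 8.3
tcp_pos: [0.4922, -0.0273, 0.0611]
tool_rot: [0.0, 3.142, -0.0]
wrist_force: [-0.2, 0.5, -0.0]
finger_gap: 0.141
grip_force: 30.0
[ 0.49220598 -0.02732256  0.06114116] [-0.19245575  0.49438962 -0.02369336] [-0.002  0.001  0.001  0.     0.001 -0.001]
[ 0.49220142 -0.02734767  0.06113363] [ 0.94927693 -1.09325926 -0.50090643] [-0.    -0.    -0.    -0.    -0.002 -0.   ]
[ 0.49223358 -0.02731986  0.06115222] [-0.35088079 -0.48991394 -0.7025107 ] [ 0.002  0.001  0.     0.001 -0.     0.001]
[ 0.49221711 -0.02734129  0.06116257] [ 0.20954676  0.43844462 -0.27621007] [-0.001  0.001  0.001  0.001  0.001  0.002]
[ 0.49219297 -0.02733041  0.06114536] [-0.20486105  0.75208374 -0.79621463] [-0.     0.001 -0.001 -0.    -0.001  0.   ]
```

```bash
python3 -m jog '[{"x":-0.0004,"y":-0.0009,"z":0,"wx":0,"wy":0,"wz":0,"fingers":-1},{"x":-0.0004,"y":-0.0009,"z":0.002,"wx":0,"wy":0,"wz":0,"fingers":-1},{"x":-0.0004,"y":-0.0009,"z":0.0025,"wx":0,"wy":0,"wz":0,"fingers":-1},{"x":0.0004,"y":-0.0009,"z":0.0025,"wx":0,"wy":0,"wz":0,"fingers":-1},{"x":0,"y":-0.0002,"z":0.0025,"wx":0,"wy":0,"wz":0,"fingers":-1},{"x":-0.0008,"y":-0.0002,"z":0.0025,"wx":0,"wy":0,"wz":0,"fingers":-1},{"x":-0.0012,"y":-0.0009,"z":0.0025,"wx":0,"wy":0,"wz":0,"fingers":-1},{"x":-0.0008,"y":-0.0016,"z":0.0025,"wx":0,"wy":0,"wz":0,"fingers":-1},{"x":0,"y":-0.0016,"z":0.0025,"wx":0,"wy":0,"wz":0,"fingers":-1},{"x":0.0004,"y":-0.0009,"z":0.0025,"wx":0,"wy":0,"wz":0,"fingers":-1}]'
```

```text
clock: 9.55
tcp_pos: [0.4929, -0.0283, 0.0605]
tool_rot: [0.0, 3.14, -0.0]
wrist_force: [-2.1, 0.6, 8.2]
finger_gap: 0.142
grip_force: 30.0
```

```bash
python3 -m jog '[{"x":0.0008,"y":0,"z":0,"wx":0,"wy":0,"wz":0,"fingers":-1},{"x":0.0005,"y":0.0009,"z":0,"wx":0,"wy":0,"wz":0,"fingers":-1},{"x":-0.0003,"y":0.0015,"z":0,"wx":0,"wy":0,"wz":0,"fingers":-1},{"x":-0.0013,"y":0.0015,"z":0,"wx":0,"wy":0,"wz":0,"fingers":-1},{"x":-0.0021,"y":0.0009,"z":0,"wx":0,"wy":0,"wz":0,"fingers":-1},{"x":-0.0024,"y":0,"z":0,"wx":0,"wy":0,"wz":0,"fingers":-1},{"x":-0.0021,"y":-0.0009,"z":0,"wx":0,"wy":0,"wz":0,"fingers":-1},{"x":-0.0013,"y":-0.0015,"z":0,"wx":0,"wy":0,"wz":0,"fingers":-1},{"x":-0.0003,"y":-0.0015,"z":0,"wx":0,"wy":0,"wz":0,"fingers":-1},{"x":0.0005,"y":-0.0009,"z":0,"wx":0,"wy":0,"wz":0,"fingers":-1}]'; python3 -c "
from h import *
b=top('side');cv2.imwrite('pics/s6.png',b);print(b[206:219,308:328].mean(2).astype(int))"
```

```text
clock: 10.55
tcp_pos: [0.4927, -0.0286, 0.0605]
tool_rot: [0.001, 3.139, 0.002]
wrist_force: [-1.0, 3.4, 8.8]
finger_gap: 0.141
grip_force: 30.0
[[104 104 105 104 105 102 102 105 111 110 105  99 102 103 104 104 104 104
   97  89]
 [104 104 103 104 104 104 103 105 110 110 103  96  98 104 104 104 104 104
  102  92]
 [104 104 103 104 104 103 103 105 110 109 103  98  97 103 103 103 104 103
  103  95]
 [104 104 104 103 104 103 102 104 111 111 105  98  98 100  98  96  95  98
   98  96]
 [102 103 102 101  98  96  96 103 110 110 105  96  92  96  94  92  91  95
   96  94]
 [ 96  95  97  97  95  92  93 102 110 110 105  95  90  98 102 102 102 103
  102 103]
 [ 93  91  95  99 102 102 101 103 110 111 106  99  97 103 104 105 104 104
  104 104]
 [104 103 102 103 104 103 101 103 109 110 107 102 101 104 105 104 104 104
  104 106]
 [109 104 103 104 104 104 103 104 106 107 106 104 104 104 104 105 104 104
  105 109]
 [116 104 104 104 104 104 104 104 105 104 104 104 105 105 105 105 106 106
  106 108]
 [119 105 105 105 105 104 106 105 107 108 109 110 111 112 113 115 116 116
  118 120]
 [140 114 110 111 113 115 116 116 117 119 122 123 123 125 127 129 130 130
  130 130]
 [153 127 123 125 126 128 130 130 130 131 131 130 131 131 132 132 132 132
  132 132]]
```

```bash
python3 - <<'E'
from h import *
print(proj("side",[[.4946,-.0275,.024],[.4946,-.0345,.024],[.4927,-.0286,.024],[.4927,-.0356,.024],[.4934,-.028,.024],[.4934,-.0356,.024],[.4934,-.0204,.024]]))
o=[]
for f in ("side0","s5","s6"):
    c=cv2.imread(f"pics/{f}.png")[198:222,300:334].astype(float)
    lo,hi=(140,215) if f=="side0" else (80,125)
    o.append(cv2.resize(np.clip((c-lo)/(hi-lo)*255,0,255).astype(np.uint8),None,fx=7.7,fy=16,interpolation=cv2.INTER_CUBIC))
cv2.imwrite("pics/c6.png",np.hstack(o))
E
```

```text
[[317.22363016 213.51798113]
 [317.50288614 214.51339168]
 [316.5617016  213.72173128]
 [316.83768367 214.71923181]
 [316.79805428 213.61904179]
 [317.09905208 214.70138116]
 [316.50052452 212.54917287]]
```

View pics/c6.png

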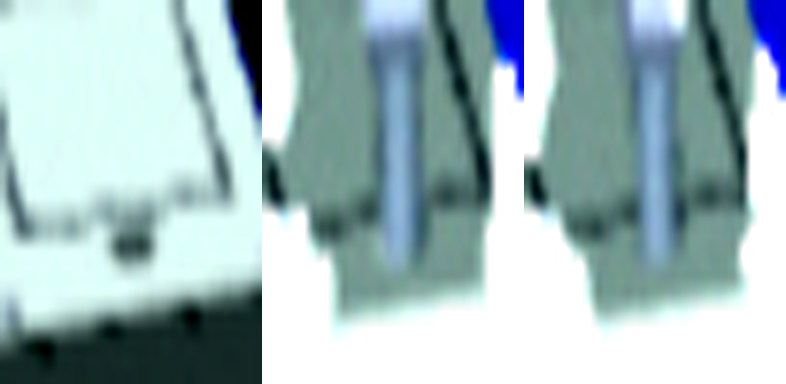

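The hole is at crop x 131 and the pin now at about 131, so x agrees. The pin looks about 1 mm too far toward -y. I'll sweep along y here.

```bash
python3 -m jog '[{"x":0,"y":0.0006,"z":0.0005,"wx":0,"wy":0,"wz":0,"fingers":-1},{"x":0,"y":0.0012,"z":0.0005,"wx":0,"wy":0,"wz":0,"fingers":-1},{"x":0,"y":0.0018,"z":0.0005,"wx":0,"wy":0,"wz":0,"fingers":-1},{"x":0,"y":0.0024,"z":0.0005,"wx":0,"wy":0,"wz":0,"fingers":-1},{"x":0,"y":0.003,"z":0.0005,"wx":0,"wy":0,"wz":0,"fingers":-1},{"x":0,"y":0.0036,"z":0.0005,"wx":0,"wy":0,"wz":0,"fingers":-1},{"x":0,"y":0.0036,"z":0.0005,"wx":0,"wy":0,"wz":0,"fingers":-1},{"x":0,"y":0.0036,"z":0.0005,"wx":0,"wy":0,"wz":0,"fingers":-1},{"x":0,"y":0.0036,"z":0.0005,"wx":0,"wy":0,"wz":0,"fingers":-1},{"x":0,"y":0.0036,"z":0.0005,"wx":0,"wy":0,"wz":0,"fingers":-1}]'
```

```text
clock: 11.6
tcp_pos: [0.4916, -0.0258, 0.0581]
tool_rot: [0.0, 3.141, -0.001]
wrist_force: [1.0, -2.3, -0.4]
finger_gap: 0.143
grip_force: 30.0
```

Dropped in (z 58.1, Fz≈0). Pressing it down to the floor of the hole.

```bash
python3 -m jog '[{"x":0,"y":-0.0004,"z":0.002,"wx":0,"wy":0,"wz":0,"fingers":-1},{"x":0,"y":-0.0004,"z":0.005,"wx":0,"wy":0,"wz":0,"fingers":-1},{"x":0,"y":-0.0004,"z":0.008,"wx":0,"wy":0,"wz":0,"fingers":-1},{"x":0,"y":-0.0004,"z":0.011,"wx":0,"wy":0,"wz":0,"fingers":-1},{"x":0,"y":-0.0004,"z":0.014,"wx":0,"wy":0,"wz":0,"fingers":-1},{"x":0,"y":-0.0004,"z":0.016,"wx":0,"wy":0,"wz":0,"fingers":-1},{"x":0,"y":-0.0004,"z":0.0175,"wx":0,"wy":0,"wz":0,"fingers":-1},{"x":0,"y":-0.0004,"z":0.0175,"wx":0,"wy":0,"wz":0,"fingers":-1},{"x":0,"y":-0.0004,"z":0.0175,"wx":0,"wy":0,"wz":0,"fingers":-1},{"x":0,"y":-0.0004,"z":0.0175,"wx":0,"wy":0,"wz":0,"fingers":-1}]'
```

```text
clock: 12.6
tcp_pos: [0.4936, -0.0262, 0.0446]
tool_rot: [-0.0, 3.138, -0.001]
wrist_force: [-4.8, 0.9, 23.6]
finger_gap: 0.143
grip_force: 30.0
```

```bash
python3 -m jog '[{"x":0,"y":0,"z":-0.004,"wx":0,"wy":0,"wz":0,"fingers":-1},{"x":0,"y":0,"z":-0.004,"wx":0,"wy":0,"wz":0,"fingers":-0.15},{"x":0,"y":0,"z":-0.004,"wx":0,"wy":0,"wz":0,"fingers":-0.15},{"x":0,"y":0,"z":-0.004,"wx":0,"wy":0,"wz":0,"fingers":-0.15},{"x":0,"y":0,"z":-0.004,"wx":0,"wy":0,"wz":0,"fingers":-0.15},{"x":0,"y":0,"z":-0.04,"wx":0,"wy":0,"wz":0,"fingers":-0.15},{"x":0,"y":0,"z":-0.075,"wx":0,"wy":0,"wz":0,"fingers":-0.15},{"x":0,"y":0,"z":-0.075,"wx":0,"wy":0,"wz":0,"fingers":-0.15},{"x":0,"y":0,"z":-0.075,"wx":0,"wy":0,"wz":0,"fingers":-0.15},{"x":0,"y":0,"z":-0.075,"wx":0,"wy":0,"wz":0,"fingers":-0.15}]'; python3 -c "
from h import *
go(580.5,-290,108,close=90)"
```

```text
clock: 13.6
tcp_pos: [0.49, -0.0256, 0.1142]
tool_rot: [-0.0, -3.139, -0.001]
wrist_force: [0.5, -0.9, 0.2]
finger_gap: 0.427
grip_force: 0.0
tcp [490.  -25.6 114.2] yaw 90.0 -> xyz [-0.0906 -0.2644  0.0058] wz -0.02
```

```bash
python3 -m jog '[{"x":-0.0905,"y":-0.2644,"z":0.005,"wx":0,"wy":0,"wz":0,"fingers":-0.15},{"x":-0.0905,"y":-0.2644,"z":0.005,"wx":0,"wy":0,"wz":0,"fingers":-0.15},{"x":-0.0905,"y":-0.2644,"z":0.005,"wx":0,"wy":0,"wz":0,"fingers":-0.15},{"x":-0.0905,"y":-0.2644,"z":0.005,"wx":0,"wy":0,"wz":0,"fingers":-0.15},{"x":-0.0905,"y":-0.2644,"z":0.005,"wx":0,"wy":0,"wz":0,"fingers":-0.15},{"x":-0.0905,"y":-0.2644,"z":0.005,"wx":0,"wy":0,"wz":0,"fingers":-0.15},{"x":-0.0905,"y":-0.2644,"z":0.005,"wx":0,"wy":0,"wz":0,"fingers":-0.15},{"x":-0.0905,"y":-0.2644,"z":0.005,"wx":0,"wy":0,"wz":0,"fingers":-0.15},{"x":-0.0905,"y":-0.2644,"z":0.005,"wx":0,"wy":0,"wz":0,"fingers":-0.15},{"x":-0.0905,"y":-0.2644,"z":0.005,"wx":0,"wy":0,"wz":0,"fingers":-0.15}]'; python3 -m jog '[{"x":0,"y":0,"z":0.035,"wx":0,"wy":0,"wz":0,"fingers":-0.15},{"x":0,"y":0,"z":0.064,"wx":0,"wy":0,"wz":0,"fingers":-0.15},{"x":0,"y":0,"z":0.064,"wx":0,"wy":0,"wz":0,"fingers":-0.15},{"x":0,"y":0,"z":0.064,"wx":0,"wy":0,"wz":0,"fingers":-0.15},{"x":0,"y":0,"z":0.064,"wx":0,"wy":0,"wz":0,"fingers":-1},{"x":0,"y":0,"z":0.064,"wx":0,"wy":0,"wz":0,"fingers":-1},{"x":0,"y":0,"z":0.064,"wx":0,"wy":0,"wz":0,"fingers":-1},{"x":0,"y":0,"z":0.064,"wx":0,"wy":0,"wz":0,"fingers":-1},{"x":0,"y":0,"z":0.064,"wx":0,"wy":0,"wz":0,"fingers":-1},{"x":0,"y":0,"z":0.064,"wx":0,"wy":0,"wz":0,"fingers":-1}]'
```

```text
clock: 14.6
tcp_pos: [0.5812, -0.2884, 0.11]
tool_rot: [0.002, -3.14, -0.002]
wrist_force: [0.0, 0.1, -0.1]
finger_gap: 0.427
grip_force: 0.0
clock: 15.6
tcp_pos: [0.5825, -0.2908, 0.0479]
tool_rot: [0.0, 3.14, -0.001]
wrist_force: [-0.6, -0.1, 5.3]
finger_gap: 0.142
grip_force: 30.0
```

```bash
python3 -m jog '[{"x":0,"y":0,"z":-0.05,"wx":0,"wy":0,"wz":0,"fingers":-1},{"x":0,"y":0,"z":-0.08,"wx":0,"wy":0,"wz":0,"fingers":-1},{"x":0.1015,"y":0.4086,"z":-0.08,"wx":0,"wy":0,"wz":0,"fingers":-1},{"x":0.1015,"y":0.4086,"z":-0.08,"wx":0,"wy":0,"wz":0,"fingers":-1},{"x":0.1015,"y":0.4086,"z":-0.08,"wx":0,"wy":0,"wz":0,"fingers":-1},{"x":0.1015,"y":0.4086,"z":-0.08,"wx":0,"wy":0,"wz":0,"fingers":-1},{"x":0.1015,"y":0.4086,"z":-0.08,"wx":0,"wy":0,"wz":0,"fingers":-1},{"x":0.1015,"y":0.4086,"z":-0.08,"wx":0,"wy":0,"wz":0,"fingers":-1},{"x":0.1015,"y":0.4086,"z":-0.08,"wx":0,"wy":0,"wz":0,"fingers":-1},{"x":0.1015,"y":0.4086,"z":-0.08,"wx":0,"wy":0,"wz":0,"fingers":-1}]'; python3 -c "
from h import *
go(481,117.8,68,close=90)"
```

```text
clock: 16.6
tcp_pos: [0.4841, 0.0995, 0.1261]
tool_rot: [-0.001, -3.141, 0.0]
wrist_force: [0.0, 0.3, -1.1]
finger_gap: 0.141
grip_force: 30.0
tcp [484.1  99.5 126.1] yaw 90.0 -> xyz [0.003  0.0183 0.0581] wz -0.04
```

```bash
python3 -m jog '[{"x":0.002,"y":0.013,"z":0,"wx":0,"wy":0,"wz":0,"fingers":-1},{"x":0.002,"y":0.013,"z":0.04,"wx":0,"wy":0,"wz":0,"fingers":-1},{"x":0.002,"y":0.013,"z":0.054,"wx":0,"wy":0,"wz":0,"fingers":-1},{"x":0.002,"y":0.013,"z":0.054,"wx":0,"wy":0,"wz":0,"fingers":-1},{"x":0.002,"y":0.013,"z":0.054,"wx":0,"wy":0,"wz":0,"fingers":-1},{"x":0.002,"y":0.013,"z":0.054,"wx":0,"wy":0,"wz":0,"fingers":-1},{"x":0.002,"y":0.013,"z":0.054,"wx":0,"wy":0,"wz":0,"fingers":-1},{"x":0.002,"y":0.013,"z":0.054,"wx":0,"wy":0,"wz":0,"fingers":-1},{"x":0.002,"y":0.013,"z":0.054,"wx":0,"wy":0,"wz":0,"fingers":-1},{"x":0.002,"y":0.013,"z":0.054,"wx":0,"wy":0,"wz":0,"fingers":-1}]'; python3 -c "
from h import *
go(481,117.8,68,close=90)"
```

```text
clock: 17.6
tcp_pos: [0.4836, 0.1108, 0.0729]
tool_rot: [0.0, 3.141, 0.0]
wrist_force: [0.8, -0.4, -1.0]
finger_gap: 0.142
grip_force: 30.0
tcp [483.6 110.8  72.9] yaw 90.0 -> xyz [0.0026 0.007  0.0049] wz -0.01
```

```bash
python3 -m jog '[{"x":0.0028,"y":0.006,"z":0.005,"wx":0,"wy":0,"wz":0,"fingers":-1},{"x":0.0028,"y":0.006,"z":0.008,"wx":0,"wy":0,"wz":0,"fingers":-1},{"x":0.0028,"y":0.006,"z":0.0105,"wx":0,"wy":0,"wz":0,"fingers":-1},{"x":0.0028,"y":0.0064,"z":0.0105,"wx":0,"wy":0,"wz":0,"fingers":-1},{"x":0.0028,"y":0.0069,"z":0.0105,"wx":0,"wy":0,"wz":0,"fingers":-1},{"x":0.0028,"y":0.0074,"z":0.0105,"wx":0,"wy":0,"wz":0,"fingers":-1},{"x":0.0028,"y":0.0079,"z":0.0105,"wx":0,"wy":0,"wz":0,"fingers":-1},{"x":0.0028,"y":0.0084,"z":0.0105,"wx":0,"wy":0,"wz":0,"fingers":-1},{"x":0.0028,"y":0.0084,"z":0.0105,"wx":0,"wy":0,"wz":0,"fingers":-1},{"x":0.0028,"y":0.0084,"z":0.0105,"wx":0,"wy":0,"wz":0,"fingers":-1}]'
```

```text
clock: 18.6
tcp_pos: [0.4805, 0.1185, 0.0621]
tool_rot: [0.0, -3.141, 0.002]
wrist_force: [-0.3, -4.1, -2.4]
finger_gap: 0.144
grip_force: 30.0
```

It's in the hole (z 62.1, side force only). Press it down, then release.

```bash
python3 -m jog '[{"x":0,"y":-0.0008,"z":0.002,"wx":0,"wy":0,"wz":0,"fingers":-1},{"x":0,"y":-0.0008,"z":0.005,"wx":0,"wy":0,"wz":0,"fingers":-1},{"x":0,"y":-0.0008,"z":0.008,"wx":0,"wy":0,"wz":0,"fingers":-1},{"x":0,"y":-0.0008,"z":0.011,"wx":0,"wy":0,"wz":0,"fingers":-1},{"x":0,"y":-0.0008,"z":0.014,"wx":0,"wy":0,"wz":0,"fingers":-1},{"x":0,"y":-0.0008,"z":0.017,"wx":0,"wy":0,"wz":0,"fingers":-1},{"x":0,"y":-0.0008,"z":0.0185,"wx":0,"wy":0,"wz":0,"fingers":-1},{"x":0,"y":-0.0008,"z":0.0185,"wx":0,"wy":0,"wz":0,"fingers":-1},{"x":0,"y":-0.0008,"z":0.0185,"wx":0,"wy":0,"wz":0,"fingers":-1},{"x":0,"y":-0.0008,"z":0.0185,"wx":0,"wy":0,"wz":0,"fingers":-1}]'
```

```text
clock: 19.6
tcp_pos: [0.4835, 0.118, 0.0475]
tool_rot: [-0.0, 3.137, -0.002]
wrist_force: [-5.4, -6.6, 21.3]
finger_gap: 0.142
grip_force: 30.1
```

```bash
python3 -m jog '[{"x":0,"y":0,"z":-0.004,"wx":0,"wy":0,"wz":0,"fingers":-1},{"x":0,"y":0,"z":-0.004,"wx":0,"wy":0,"wz":0,"fingers":-0.15},{"x":0,"y":0,"z":-0.004,"wx":0,"wy":0,"wz":0,"fingers":-0.15},{"x":0,"y":0,"z":-0.004,"wx":0,"wy":0,"wz":0,"fingers":-0.15},{"x":0,"y":0,"z":-0.004,"wx":0,"wy":0,"wz":0,"fingers":-0.15},{"x":0,"y":0,"z":-0.04,"wx":0,"wy":0,"wz":0,"fingers":-0.15},{"x":0,"y":0,"z":-0.08,"wx":0,"wy":0,"wz":0,"fingers":-0.15},{"x":0,"y":0,"z":-0.1,"wx":0,"wy":0,"wz":0,"fingers":-0.15},{"x":0,"y":0,"z":-0.1,"wx":0,"wy":0,"wz":0,"fingers":1},{"x":0,"y":0,"z":-0.1,"wx":0,"wy":0,"wz":0,"fingers":1}]'; python3 -m jog '[{"x":-0.05,"y":-0.07,"z":0,"wx":0,"wy":0,"wz":45,"fingers":1},{"x":-0.143,"y":-0.185,"z":0,"wx":0,"wy":0,"wz":90,"fingers":1},{"x":-0.143,"y":-0.185,"z":0,"wx":0,"wy":0,"wz":90,"fingers":1},{"x":-0.143,"y":-0.185,"z":0,"wx":0,"wy":0,"wz":90,"fingers":1},{"x":-0.143,"y":-0.185,"z":0,"wx":0,"wy":0,"wz":90,"fingers":1},{"x":-0.143,"y":-0.185,"z":0,"wx":0,"wy":0,"wz":90,"fingers":1},{"x":-0.143,"y":-0.185,"z":0,"wx":0,"wy":0,"wz":90,"fingers":1},{"x":-0.143,"y":-0.185,"z":0,"wx":0,"wy":0,"wz":90,"fingers":1},{"x":-0.143,"y":-0.185,"z":0,"wx":0,"wy":0,"wz":90,"fingers":1},{"x":-0.143,"y":-0.185,"z":0,"wx":0,"wy":0,"wz":90,"fingers":1}]'; python3 -c "
from h import *
go(623,-67.4,60,long=88.5)"
```

```text
clock: 20.6
tcp_pos: [0.4803, 0.1187, 0.1431]
tool_rot: [-0.0, -3.141, -0.0]
wrist_force: [0.2, 0.4, -0.1]
finger_gap: 0.558
grip_force: 0.0
clock: 21.6
tcp_pos: [0.6216, -0.0661, 0.14]
tool_rot: [-2.146, -2.288, 0.004]
wrist_force: [0.5, -0.6, -0.4]
finger_gap: 0.999
grip_force: 0.0
tcp [621.6 -66.1 140. ] yaw 3.7 -> xyz [-0.0016  0.0017  0.08  ] wz 5.18
```

```bash
python3 -m jog '[{"x":-0.0016,"y":0.0017,"z":0.03,"wx":0,"wy":0,"wz":5.0,"fingers":1},{"x":-0.0016,"y":0.0017,"z":0.07,"wx":0,"wy":0,"wz":5.0,"fingers":1},{"x":-0.0016,"y":0.0017,"z":0.1,"wx":0,"wy":0,"wz":5.0,"fingers":1},{"x":-0.0016,"y":0.0017,"z":0.12,"wx":0,"wy":0,"wz":5.0,"fingers":1},{"x":-0.0016,"y":0.0017,"z":0.131,"wx":0,"wy":0,"wz":5.0,"fingers":1},{"x":-0.0016,"y":0.0017,"z":0.131,"wx":0,"wy":0,"wz":5.0,"fingers":1},{"x":-0.0016,"y":0.0017,"z":0.131,"wx":0,"wy":0,"wz":5.0,"fingers":1},{"x":-0.0016,"y":0.0017,"z":0.131,"wx":0,"wy":0,"wz":5.0,"fingers":-1},{"x":-0.0016,"y":0.0017,"z":0.131,"wx":0,"wy":0,"wz":5.0,"fingers":-1},{"x":-0.0016,"y":0.0017,"z":0.131,"wx":0,"wy":0,"wz":5.0,"fingers":-1}]';python3 -m jog '[{"x":0,"y":0,"z":0,"wx":0,"wy":0,"wz":0,"fingers":-1},{"x":0,"y":0,"z":0,"wx":0,"wy":0,"wz":0,"fingers":-1},{"x":0,"y":0,"z":0,"wx":0,"wy":0,"wz":0,"fingers":-1},{"x":0,"y":0,"z":-0.03,"wx":0,"wy":0,"wz":0,"fingers":-1},{"x":0,"y":0,"z":-0.07,"wx":0,"wy":0,"wz":0,"fingers":-1},{"x":0,"y":0,"z":-0.11,"wx":0,"wy":0,"wz":0,"fingers":-1},{"x":0,"y":0,"z":-0.12,"wx":0,"wy":0,"wz":0,"fingers":-1},{"x":0,"y":0,"z":-0.12,"wx":0,"wy":0,"wz":0,"fingers":-1},{"x":0,"y":0,"z":-0.12,"wx":0,"wy":0,"wz":0,"fingers":-1},{"x":0,"y":0,"z":-0.12,"wx":0,"wy":0,"wz":0,"fingers":-1}]'; python3 -c "
from h import *
go(486,46.2,100,close=4.4)"
```

```text
clock: 22.6
tcp_pos: [0.6263, -0.0682, 0.0139]
tool_rot: [2.239, 2.202, 0.002]
wrist_force: [0.1, 0.1, 0.3]
finger_gap: 0.781
grip_force: 0.0
clock: 23.6
tcp_pos: [0.6231, -0.0675, 0.129]
tool_rot: [-2.236, -2.199, 0.005]
wrist_force: [-1.0, 0.4, -2.4]
finger_gap: 0.723
grip_force: 30.0
tcp [623.1 -67.5 129. ] yaw -1.0 -> xyz [ 0.1113 -0.1388  0.03  ] wz -5.36
```

```bash
python3 -m jog '[{"x":0.111,"y":-0.139,"z":0.03,"wx":0,"wy":0,"wz":-5.4,"fingers":-1},{"x":0.111,"y":-0.139,"z":0.03,"wx":0,"wy":0,"wz":-5.4,"fingers":-1},{"x":0.111,"y":-0.139,"z":0.03,"wx":0,"wy":0,"wz":-5.4,"fingers":-1},{"x":0.111,"y":-0.139,"z":0.03,"wx":0,"wy":0,"wz":-5.4,"fingers":-1},{"x":0.111,"y":-0.139,"z":0.03,"wx":0,"wy":0,"wz":-5.4,"fingers":-1},{"x":0.111,"y":-0.139,"z":0.03,"wx":0,"wy":0,"wz":-5.4,"fingers":-1},{"x":0.111,"y":-0.139,"z":0.03,"wx":0,"wy":0,"wz":-5.4,"fingers":-1},{"x":0.111,"y":-0.139,"z":0.03,"wx":0,"wy":0,"wz":-5.4,"fingers":-1},{"x":0.111,"y":-0.139,"z":0.03,"wx":0,"wy":0,"wz":-5.4,"fingers":-1},{"x":0.111,"y":-0.139,"z":0.03,"wx":0,"wy":0,"wz":-5.4,"fingers":-1}]'; python3 -c "
from h import *
go(486,46.2,33,close=4.4)"
```

```text
clock: 24.6
tcp_pos: [0.4888, 0.0448, 0.1027]
tool_rot: [2.134, 2.305, 0.0]
wrist_force: [0.1, 0.5, -2.5]
finger_gap: 0.721
grip_force: 30.0
tcp [488.8  44.8 102.7] yaw 4.4 -> xyz [ 0.0017 -0.0027  0.0697] wz -0.01
```

```bash
python3 -m jog '[{"x":0.001,"y":-0.002,"z":0.03,"wx":0,"wy":0,"wz":0,"fingers":-1},{"x":0.001,"y":-0.002,"z":0.05,"wx":0,"wy":0,"wz":0,"fingers":-1},{"x":0.001,"y":-0.002,"z":0.062,"wx":0,"wy":0,"wz":0,"fingers":-1},{"x":0.001,"y":-0.002,"z":0.062,"wx":0,"wy":0,"wz":0,"fingers":-1},{"x":0.001,"y":-0.002,"z":0.062,"wx":0,"wy":0,"wz":0,"fingers":-1},{"x":0.001,"y":-0.002,"z":0.062,"wx":0,"wy":0,"wz":0,"fingers":-1},{"x":0.001,"y":-0.002,"z":0.062,"wx":0,"wy":0,"wz":0,"fingers":-1},{"x":0.001,"y":-0.002,"z":0.062,"wx":0,"wy":0,"wz":0,"fingers":-1},{"x":0.001,"y":-0.002,"z":0.062,"wx":0,"wy":0,"wz":0,"fingers":-1},{"x":0.001,"y":-0.002,"z":0.062,"wx":0,"wy":0,"wz":0,"fingers":-1}]'; python3 -c "
from h import *
go(486,46.2,33,close=4.4)"
```

```text
clock: 25.6
tcp_pos: [0.4863, 0.0461, 0.0408]
tool_rot: [2.133, 2.306, 0.0]
wrist_force: [0.2, 0.4, -2.6]
finger_gap: 0.724
grip_force: 30.0
tcp [486.3  46.1  40.8] yaw 4.4 -> xyz [ 0.0001 -0.0003  0.0078] wz 0.05
```

```bash
python3 -m jog '[{"x":0,"y":0,"z":0.004,"wx":0,"wy":0,"wz":0,"fingers":-1},{"x":0,"y":0,"z":0.007,"wx":0,"wy":0,"wz":0,"fingers":-1},{"x":0,"y":0,"z":0.0085,"wx":0,"wy":0,"wz":0,"fingers":-1},{"x":0,"y":0,"z":0.0085,"wx":0,"wy":0,"wz":0,"fingers":-1},{"x":0,"y":0,"z":0.0085,"wx":0,"wy":0,"wz":0,"fingers":-1},{"x":0,"y":0,"z":0.0085,"wx":0,"wy":0,"wz":0,"fingers":-1},{"x":0,"y":0,"z":0.0085,"wx":0,"wy":0,"wz":0,"fingers":-1},{"x":0,"y":0,"z":0.0085,"wx":0,"wy":0,"wz":0,"fingers":-1},{"x":0,"y":0,"z":0.0085,"wx":0,"wy":0,"wz":0,"fingers":-1},{"x":0,"y":0,"z":0.0085,"wx":0,"wy":0,"wz":0,"fingers":-1}]';  python3 -m jog '[{"x":0,"y":0,"z":0,"wx":0,"wy":0,"wz":0,"fingers":0.9},{"x":0,"y":0,"z":0,"wx":0,"wy":0,"wz":0,"fingers":0.9},{"x":0,"y":0,"z":0,"wx":0,"wy":0,"wz":0,"fingers":0.9},{"x":0,"y":0,"z":-0.01,"wx":0,"wy":0,"wz":0,"fingers":0.9},{"x":0,"y":0,"z":-0.05,"wx":0,"wy":0,"wz":0,"fingers":0.9},{"x":0,"y":0,"z":-0.1,"wx":0,"wy":0,"wz":0,"fingers":1},{"x":0,"y":-0.03,"z":-0.11,"wx":0,"wy":0,"wz":0,"fingers":1},{"x":0.056,"y":-0.03,"z":-0.11,"wx":0,"wy":0,"wz":0,"fingers":1},{"x":0.056,"y":-0.03,"z":-0.11,"wx":0,"wy":0,"wz":0,"fingers":1},{"x":0.056,"y":-0.03,"z":-0.11,"wx":0,"wy":0,"wz":0,"fingers":1}]'; python3 -c "
from h import *
go(624,102.5,100,long=-78.4)"
```

```text
clock: 26.6
tcp_pos: [0.4869, 0.0461, 0.0372]
tool_rot: [-2.133, -2.306, 0.001]
wrist_force: [-11.8, 0.4, 34.0]
finger_gap: 0.72
grip_force: 30.0
clock: 27.6
tcp_pos: [0.4517, 0.1005, 0.1424]
tool_rot: [2.13, 2.309, 0.0]
wrist_force: [0.7, 0.5, 0.1]
finger_gap: 1.004
grip_force: 0.0
tcp [451.7 100.5 142.4] yaw 4.6 -> xyz [-0.0118  0.1719  0.0425] wz -6.99
```

```bash
python3 -m jog '[{"x":0.22,"y":0,"z":-0.05,"wx":0,"wy":0,"wz":0,"fingers":1},{"x":0.22,"y":0,"z":-0.05,"wx":0,"wy":0,"wz":0,"fingers":1},{"x":0.22,"y":0,"z":-0.05,"wx":0,"wy":0,"wz":0,"fingers":1},{"x":0.22,"y":0,"z":-0.05,"wx":0,"wy":0,"wz":0,"fingers":1},{"x":0.22,"y":0,"z":-0.05,"wx":0,"wy":0,"wz":0,"fingers":1},{"x":0.22,"y":0,"z":-0.05,"wx":0,"wy":0,"wz":0,"fingers":1},{"x":0.22,"y":0,"z":-0.05,"wx":0,"wy":0,"wz":0,"fingers":1},{"x":0.22,"y":0,"z":-0.05,"wx":0,"wy":0,"wz":0,"fingers":1},{"x":0.22,"y":0,"z":-0.05,"wx":0,"wy":0,"wz":0,"fingers":1},{"x":0.22,"y":0,"z":-0.05,"wx":0,"wy":0,"wz":0,"fingers":1}]'; python3 -c "
from h import *
a=top();cv2.imwrite('pics/t7.png',a);b=top('side');cv2.imwrite('pics/s7.png',b)
A=cv2.resize(a[165:225,275:355],None,fx=6,fy=6,interpolation=cv2.INTER_CUBIC);B=cv2.resize(b[165:255,280:385],None,fx=3.8,fy=4,interpolation=cv2.INTER_CUBIC)
o=np.zeros((360,480+B.shape[1],3),np.uint8);o[:,:480]=A;o[:,480:]=B;cv2.imwrite('pics/c7.png',o)
go(624,102.5,100,long=-78.4)"
```

```text
clock: 28.6
tcp_pos: [0.435, 0.3177, 0.1918]
tool_rot: [-2.136, -2.304, 0.001]
wrist_force: [0.1, -0.7, -0.0]
finger_gap: 0.998
grip_force: 0.0
tcp [435.  318.2 192. ] yaw 4.4 -> xyz [-0.2294  0.172   0.092 ] wz -7.23
```

View pics/c7.png

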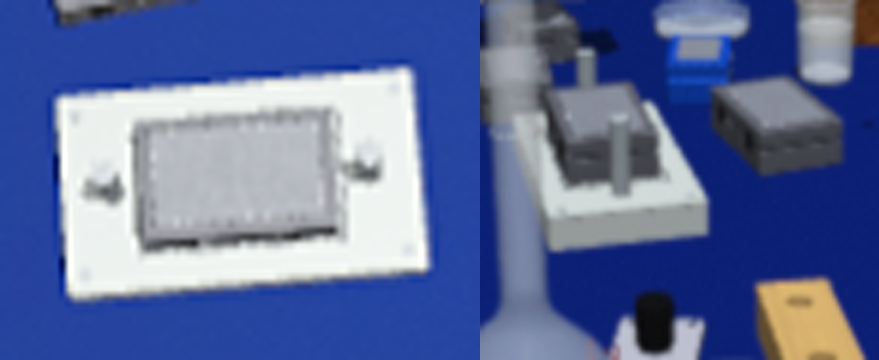

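The picture shows both pins seated and the case parallel on the outline, but it looks slightly toward the +y side. I'll measure that offset against the board.

```bash
python3 - <<'E'
from h import *
im=cv2.imread("pics/t7.png")
for t in (140,170,195): print(t,"case",find(im,(296,180,36,30),lambda c:c[...,2]<t,.058,u=8))
print("board",find(im,(280,172,70,46),lambda c:c[...,2]>175,.024))
for r in (190,194,198): print(r,im[r,294:338,2])
# outline edges at t0
t0=cv2.imread("pics/top0.png"); 
for r in (188,199,201): print(r,t0[r,294:338,2])
print("exp outline ends", [proj("top",[[.488+.0767*s,.044-.997*s,.024]])[0].round(2) for s in (-.0575,.0575)], "exp case ends at top",[proj("top",[[.488+.0767*s,.044-.997*s,.058]])[0].round(2) for s in (-.054,.054)])
E
```

```text
140 case (array([450.4,  46.1]), array([109.7,  29.4]), 80.9)
170 case (array([481.7,  46.2]), array([111.5,  73.5]), -85.3)
195 case (array([482.1,  44.4]), array([116.2,  76.3]), -86.0)
board (array([487.3,  44. ]), array([200.2, 114.8]), -85.5)
190 [236 238 244 145 156 153 197 189 186 185 182 184 184 183 185 184 181 180
 180 182 185 186 182 183 185 186 184 183 187 185 185 186 186 185 167 159
 183 206 241 244 207 219 221 222]
194 [160 238 245 159 152 154 190 186 182 182 184 183 182 182 183 183 182 180
 179 179 184 180 180 184 183 181 180 182 185 184 184 184 183 184 173 161
 164 221 193 162 125 103 105 107]
198 [152 214 244 175 125 155 154 179 180 181 184 181 183 184 179 181 186 185
 181 182 184 188 185 180 184 184 183 182 181 184 185 181 182 182 203 167
 165 201 203 238 240 239 238 239]
188 [236 236 238 190 234 237 236 236 236 236 236 236 236 236 236 236 236 237
 237 237 237 237 237 237 237 237 237 237 237 237 237 237 237 237 237 238
 239 191 235 238 237 237 238 238]
199 [236 236 237 239 191 234 237 236 237 237 237 237 237 237 237 237 237 237
 237 237 237 237 237 237 237 237 237 237 237 237 237 237 238 238 238 238
 238 240 208 237 239 238 238 238]
201 [236 236 236 238 206 235 237 237 237 237 236 237 237 237 237 237 237 237
 237 237 237 237 237 237 237 237 237 237 238 238 238 238 238 238 238 238
 239 241 192 236 239 239 239 239]
exp outline ends [array([297.56, 196.06]), array([331.75, 193.33])] exp case ends at top [array([297.79, 194.  ]), array([330.73, 191.38])]
```

```bash
python3 - <<'E'
from h import *
a=cv2.imread("pics/t7.png")[...,2];t=cv2.imread("pics/top0.png")[...,2]
bx=np.array([.997,.0767,0]);by=np.array([-.0767,.997,0])
for c in (303,308,313,318,323): print(c,"t7",a[179:190,c],a[202:212,c]," t0",t[179:190,c],t[202:212,c])
C=np.array([.488,.044,0])
for n,z,h in(("outl",.024,.0375),("casetop",.058,.034),("casebase",.024,.034)):
    print(n,[proj("top",[C+bx*s*h+[0,0,z]])[0].round(2) for s in(1,-1)])
E
```

```text
303 t7 [116 210 240 237 239 224 173 177 195 182 183] [175 162 141  64 173 232 240 238 238 242]  t0 [116 209 239 237 238 220 212 237 237 236 236] [237 237 237 238 227 223 238 237 238 241]
308 t7 [198 243 238 239 231 195 151 170 185 183 184] [167 164 139 129 180 219 240 239 239 235]  t0 [198 243 237 237 237 219 211 237 236 236 236] [237 237 238 239 220 212 239 238 239 235]
313 t7 [211 241 238 239 220 161 159 178 185 182 181] [145 147  91 111 209 242 239 239 241 229]  t0 [211 241 237 237 229 213 224 238 237 237 236] [237 237 239 220 213 239 238 238 240 228]
318 t7 [225 239 238 227 188 153 184 200 184 185 184] [166 143  73 178 233 242 240 240 243 220]  t0 [225 239 237 238 219 212 238 237 237 237 237] [237 237 238 228 225 240 239 239 243 220]
323 t7 [243 238 240 224 173 157 175 187 184 182 182] [163 124  56 179 233 241 239 241 229 176]  t0 [242 238 237 238 220 212 239 237 236 237 237] [238 239 230 214 227 239 239 241 229 176]
outl [array([313.84, 183.82]), array([315.48, 205.69])]
casetop [array([313.5 , 182.58]), array([315.02, 202.91])]
casebase [array([313.92, 184.83]), array([315.4 , 204.66])]
```

The case sits about 3 mm too far toward -x and about 1 mm toward +y. I'll regrasp it and shift it.

```bash
python3 -c "
from h import *
go(486.9,46.1,110,close=4.4)"; python3 -m jog '[{"x":-0.267,"y":0.073,"z":0.08,"wx":0,"wy":0,"wz":0,"fingers":1},{"x":-0.267,"y":0.073,"z":0.08,"wx":0,"wy":0,"wz":0,"fingers":1},{"x":-0.267,"y":0.073,"z":0.08,"wx":0,"wy":0,"wz":0,"fingers":1},{"x":-0.267,"y":0.073,"z":0.08,"wx":0,"wy":0,"wz":0,"fingers":1},{"x":-0.267,"y":0.073,"z":0.08,"wx":0,"wy":0,"wz":0,"fingers":1},{"x":-0.267,"y":0.073,"z":0.08,"wx":0,"wy":0,"wz":0,"fingers":1},{"x":-0.267,"y":0.073,"z":0.08,"wx":0,"wy":0,"wz":0,"fingers":1},{"x":-0.267,"y":0.073,"z":0.08,"wx":0,"wy":0,"wz":0,"fingers":1},{"x":-0.267,"y":0.073,"z":0.08,"wx":0,"wy":0,"wz":0,"fingers":1},{"x":-0.267,"y":0.073,"z":0.08,"wx":0,"wy":0,"wz":0,"fingers":1}]'; python3 -c "
from h import *
go(486.9,46.1,38,close=4.4)"
```

```text
tcp [435.  318.2 192. ] yaw 4.4 -> xyz [-0.2752  0.031   0.0821] wz -0.03
clock: 29.7
tcp_pos: [0.5283, 0.0597, 0.1127]
tool_rot: [2.131, 2.308, 0.001]
wrist_force: [0.2, 0.0, -0.7]
finger_gap: 1.0
grip_force: 0.0
tcp [528.3  59.7 112.7] yaw 4.6 -> xyz [-0.0103 -0.0424  0.0747] wz 0.16
```

```bash
python3 -m jog '[{"x":-0.0103,"y":-0.0424,"z":0,"wx":0,"wy":0,"wz":0,"fingers":1},{"x":-0.0103,"y":-0.0424,"z":0,"wx":0,"wy":0,"wz":0,"fingers":1},{"x":-0.0103,"y":-0.0424,"z":0,"wx":0,"wy":0,"wz":0,"fingers":1},{"x":-0.0103,"y":-0.0424,"z":0.03,"wx":0,"wy":0,"wz":0,"fingers":1},{"x":-0.0103,"y":-0.0424,"z":0.06,"wx":0,"wy":0,"wz":0,"fingers":1},{"x":-0.0103,"y":-0.0424,"z":0.074,"wx":0,"wy":0,"wz":0,"fingers":1},{"x":-0.0103,"y":-0.0424,"z":0.074,"wx":0,"wy":0,"wz":0,"fingers":1},{"x":-0.0103,"y":-0.0424,"z":0.074,"wx":0,"wy":0,"wz":0,"fingers":1},{"x":-0.0103,"y":-0.0424,"z":0.074,"wx":0,"wy":0,"wz":0,"fingers":-1},{"x":-0.0103,"y":-0.0424,"z":0.074,"wx":0,"wy":0,"wz":0,"fingers":-1}]';python3 -m jog '[{"x":0,"y":0,"z":0,"wx":0,"wy":0,"wz":0,"fingers":-1},{"x":0,"y":0,"z":0,"wx":0,"wy":0,"wz":0,"fingers":-1},{"x":0,"y":0,"z":0,"wx":0,"wy":0,"wz":0,"fingers":-1},{"x":0,"y":0,"z":0,"wx":0,"wy":0,"wz":0,"fingers":-1},{"x":0,"y":0,"z":-0.008,"wx":0,"wy":0,"wz":0,"fingers":-1},{"x":0,"y":0,"z":-0.008,"wx":0,"wy":0,"wz":0,"fingers":-1},{"x":0,"y":0,"z":-0.008,"wx":0,"wy":0,"wz":0,"fingers":-1},{"x":0,"y":0,"z":-0.008,"wx":0,"wy":0,"wz":0,"fingers":-1},{"x":0,"y":0,"z":-0.008,"wx":0,"wy":0,"wz":0,"fingers":-1},{"x":0,"y":0,"z":-0.008,"wx":0,"wy":0,"wz":0,"fingers":-1}]'; python3 -c "
from h import *
go(489.7,45,38,close=4.4)"
```

```text
clock: 30.7
tcp_pos: [0.4885, 0.0449, 0.0396]
tool_rot: [2.132, 2.304, 0.003]
wrist_force: [-0.4, 0.3, 0.5]
finger_gap: 0.866
grip_force: 0.0
clock: 31.7
tcp_pos: [0.4866, 0.0449, 0.0458]
tool_rot: [-2.133, -2.305, 0.001]
wrist_force: [0.3, 0.5, -1.7]
finger_gap: 0.72
grip_force: 30.0
tcp [486.6  44.9  45.8] yaw 4.4 -> xyz [-0.0001  0.0031  0.0078] wz 0.04
```

```bash
python3 -m jog '[{"x":-0.0014,"y":0.0031,"z":0,"wx":0,"wy":0,"wz":0,"fingers":-1},{"x":-0.0014,"y":0.0031,"z":0,"wx":0,"wy":0,"wz":0,"fingers":-1},{"x":-0.0014,"y":0.0031,"z":0.004,"wx":0,"wy":0,"wz":0,"fingers":-1},{"x":-0.0014,"y":0.0031,"z":0.008,"wx":0,"wy":0,"wz":0,"fingers":-1},{"x":-0.0014,"y":0.0031,"z":0.008,"wx":0,"wy":0,"wz":0,"fingers":-1},{"x":-0.0014,"y":0.0031,"z":0.008,"wx":0,"wy":0,"wz":0,"fingers":-1},{"x":-0.0014,"y":0.0031,"z":0.008,"wx":0,"wy":0,"wz":0,"fingers":0.9},{"x":-0.0014,"y":0.0031,"z":0.008,"wx":0,"wy":0,"wz":0,"fingers":0.9},{"x":-0.0014,"y":0.0031,"z":0.008,"wx":0,"wy":0,"wz":0,"fingers":0.9},{"x":-0.0014,"y":0.0031,"z":0.008,"wx":0,"wy":0,"wz":0,"fingers":0.9}]';python3 -m jog '[{"x":0,"y":0,"z":-0.03,"wx":0,"wy":0,"wz":0,"fingers":1},{"x":0,"y":0,"z":-0.07,"wx":0,"wy":0,"wz":0,"fingers":1},{"x":0,"y":0,"z":-0.11,"wx":0,"wy":0,"wz":0,"fingers":1},{"x":0.25,"y":0,"z":-0.11,"wx":0,"wy":0,"wz":0,"fingers":1},{"x":0.25,"y":0,"z":-0.11,"wx":0,"wy":0,"wz":0,"fingers":1},{"x":0.25,"y":0,"z":-0.11,"wx":0,"wy":0,"wz":0,"fingers":1},{"x":0.25,"y":0,"z":-0.11,"wx":0,"wy":0,"wz":0,"fingers":1},{"x":0.25,"y":0,"z":-0.11,"wx":0,"wy":0,"wz":0,"fingers":1},{"x":0.25,"y":0,"z":-0.11,"wx":0,"wy":0,"wz":0,"fingers":1},{"x":0.25,"y":0,"z":-0.11,"wx":0,"wy":0,"wz":0,"fingers":1}]'; python3 -c "
from h import *
im=top();cv2.imwrite('pics/t8.png',im)
a=im[...,2]
for c in (303,308,313,318,323): print(c,a[179:190,c],a[202:212,c])
for r in (190,194,198): print(r,a[r,294:302],a[r,326:338])
go(624,102.5,100,long=-78.4)"
```

```text
clock: 32.7
tcp_pos: [0.49, 0.0437, 0.038]
tool_rot: [-2.134, -2.306, 0.0]
wrist_force: [0.4, -0.5, -0.2]
finger_gap: 0.951
grip_force: 0.0
clock: 33.7
tcp_pos: [0.4701, 0.2938, 0.1477]
tool_rot: [2.13, 2.309, -0.001]
wrist_force: [0.8, -0.0, 1.1]
finger_gap: 0.999
grip_force: 0.0
303 [115 208 238 237 219 162 155 173 180 182 184] [160 141  71 165 212 225 237 236 236 240]
308 [196 241 237 227 191 152 167 183 181 183 182] [160 134  60 198 224 212 238 237 238 233]
313 [209 240 238 219 164 158 176 183 180 179 179] [146  95 164 202 215 239 237 237 239 227]
318 [223 237 239 217 151 163 179 183 184 182 182] [142  57 197 233 225 239 237 238 241 218]
323 [241 239 221 169 153 171 185 183 183 182 185] [126  68 181 219 226 238 238 240 227 174]
190 [234 236 242 151 154 153 168 185] [183 180 188 161 157 191 240 242 206 217 219 221]
194 [158 236 244 159 120 153 162 180] [178 182 183 161 162 143 184 161 124 101 102 106]
198 [151 211 240 215  97 159 155 176] [185 183 186 162 159 172 200 237 238 237 237 237]
tcp [470.3 292.7 147.7] yaw 4.5 -> xyz [-0.2016  0.1383  0.0478] wz -7.11
```

Now the outline shows evenly around the case. Next is large case 2.

```bash
python3 -m jog '[{"x":-0.2025,"y":0.1408,"z":0.02,"wx":0,"wy":0,"wz":-7.1,"fingers":1},{"x":-0.2025,"y":0.1408,"z":0.02,"wx":0,"wy":0,"wz":-7.1,"fingers":1},{"x":-0.2025,"y":0.1408,"z":0.02,"wx":0,"wy":0,"wz":-7.1,"fingers":1},{"x":-0.2025,"y":0.1408,"z":0.02,"wx":0,"wy":0,"wz":-7.1,"fingers":1},{"x":-0.2025,"y":0.1408,"z":0.02,"wx":0,"wy":0,"wz":-7.1,"fingers":1},{"x":-0.2025,"y":0.1408,"z":0.02,"wx":0,"wy":0,"wz":-7.1,"fingers":1},{"x":-0.2025,"y":0.1408,"z":0.02,"wx":0,"wy":0,"wz":-7.1,"fingers":1},{"x":-0.2025,"y":0.1408,"z":0.02,"wx":0,"wy":0,"wz":-7.1,"fingers":1},{"x":-0.2025,"y":0.1408,"z":0.02,"wx":0,"wy":0,"wz":-7.1,"fingers":1},{"x":-0.2025,"y":0.1408,"z":0.02,"wx":0,"wy":0,"wz":-7.1,"fingers":1}]'; python3 -c "
from h import *
go(626.5,101.5,12,long=-78.4)"
```

```text
clock: 34.75
tcp_pos: [0.626, 0.1031, 0.1284]
tool_rot: [-1.985, -2.435, -0.0]
wrist_force: [-0.6, -1.2, 0.5]
finger_gap: 0.997
grip_force: 0.0
tcp [626.  103.1 128.4] yaw 11.6 -> xyz [-1.600e-03  1.000e-04  1.164e-01] wz 0.04
```

```bash
python3 -m jog '[{"x":-0.0012,"y":0,"z":0.03,"wx":0,"wy":0,"wz":0,"fingers":1},{"x":-0.0012,"y":0,"z":0.07,"wx":0,"wy":0,"wz":0,"fingers":1},{"x":-0.0012,"y":0,"z":0.1,"wx":0,"wy":0,"wz":0,"fingers":1},{"x":-0.0012,"y":0,"z":0.116,"wx":0,"wy":0,"wz":0,"fingers":1},{"x":-0.0012,"y":0,"z":0.116,"wx":0,"wy":0,"wz":0,"fingers":1},{"x":-0.0012,"y":0,"z":0.116,"wx":0,"wy":0,"wz":0,"fingers":1},{"x":-0.0012,"y":0,"z":0.116,"wx":0,"wy":0,"wz":0,"fingers":1},{"x":-0.0012,"y":0,"z":0.116,"wx":0,"wy":0,"wz":0,"fingers":1},{"x":-0.0012,"y":0,"z":0.116,"wx":0,"wy":0,"wz":0,"fingers":-1},{"x":-0.0012,"y":0,"z":0.116,"wx":0,"wy":0,"wz":0,"fingers":-1}]';python3 -m jog '[{"x":0,"y":0,"z":0,"wx":0,"wy":0,"wz":0,"fingers":-1},{"x":0,"y":0,"z":0,"wx":0,"wy":0,"wz":0,"fingers":-1},{"x":0,"y":0,"z":0,"wx":0,"wy":0,"wz":0,"fingers":-1},{"x":0,"y":0,"z":0,"wx":0,"wy":0,"wz":0,"fingers":-1},{"x":0,"y":0,"z":-0.04,"wx":0,"wy":0,"wz":0,"fingers":-1},{"x":0,"y":0,"z":-0.08,"wx":0,"wy":0,"wz":0,"fingers":-1},{"x":0,"y":0,"z":-0.12,"wx":0,"wy":0,"wz":0,"fingers":-1},{"x":0,"y":0,"z":-0.13,"wx":0,"wy":0,"wz":0,"fingers":-1},{"x":0,"y":0,"z":-0.13,"wx":0,"wy":0,"wz":0,"fingers":-1},{"x":0,"y":0,"z":-0.13,"wx":0,"wy":0,"wz":0,"fingers":-1}]'; python3 -c "
from h import *
go(489.9,45,120,close=4.4)"
```

```text
clock: 35.75
tcp_pos: [0.6276, 0.1008, 0.013]
tool_rot: [1.986, 2.433, 0.001]
wrist_force: [-0.9, -0.5, -0.1]
finger_gap: 0.865
grip_force: 0.0
clock: 36.75
tcp_pos: [0.6249, 0.1007, 0.1392]
tool_rot: [-1.984, -2.431, 0.005]
wrist_force: [-0.0, 0.5, -3.5]
finger_gap: 0.723
grip_force: 30.0
tcp [624.9 100.7 139.2] yaw 11.5 -> xyz [-0.0275 -0.1433  0.0199] wz 7.14
```

```bash
python3 -m jog '[{"x":-0.029,"y":-0.1433,"z":0.02,"wx":0,"wy":0,"wz":7.1,"fingers":-1},{"x":-0.029,"y":-0.1433,"z":0.02,"wx":0,"wy":0,"wz":7.1,"fingers":-1},{"x":-0.029,"y":-0.1433,"z":0.02,"wx":0,"wy":0,"wz":7.1,"fingers":-1},{"x":-0.029,"y":-0.1433,"z":0.02,"wx":0,"wy":0,"wz":7.1,"fingers":-1},{"x":-0.029,"y":-0.1433,"z":0.02,"wx":0,"wy":0,"wz":7.1,"fingers":-1},{"x":-0.029,"y":-0.1433,"z":0.02,"wx":0,"wy":0,"wz":7.1,"fingers":-1},{"x":-0.029,"y":-0.1433,"z":0.02,"wx":0,"wy":0,"wz":7.1,"fingers":-1},{"x":-0.029,"y":-0.1433,"z":0.03,"wx":0,"wy":0,"wz":7.1,"fingers":-1},{"x":-0.029,"y":-0.1433,"z":0.05,"wx":0,"wy":0,"wz":7.1,"fingers":-1},{"x":-0.029,"y":-0.1433,"z":0.055,"wx":0,"wy":0,"wz":7.1,"fingers":-1}]'; python3 -c "
from h import *
go(489.9,43.3,71,close=4.4)"
```

```text
clock: 37.75
tcp_pos: [0.491, 0.044, 0.0848]
tool_rot: [-2.131, -2.304, 0.004]
wrist_force: [-1.2, 0.5, -4.0]
finger_gap: 0.718
grip_force: 30.0
tcp [491.   44.   84.8] yaw 4.5 -> xyz [-0.0006 -0.0011  0.0138] wz 0.07
```

```bash
python3 -m jog '[{"x":-0.0006,"y":0,"z":0.008,"wx":0,"wy":0,"wz":0,"fingers":-1},{"x":-0.0006,"y":0,"z":0.008,"wx":0,"wy":0,"wz":0,"fingers":-1},{"x":-0.0006,"y":0,"z":0.008,"wx":0,"wy":0,"wz":0,"fingers":-1},{"x":-0.0006,"y":0,"z":0.008,"wx":0,"wy":0,"wz":0,"fingers":-1},{"x":-0.0006,"y":0,"z":0.008,"wx":0,"wy":0,"wz":0,"fingers":-1},{"x":-0.0006,"y":0,"z":0.008,"wx":0,"wy":0,"wz":0,"fingers":-1},{"x":-0.0006,"y":0,"z":0.008,"wx":0,"wy":0,"wz":0,"fingers":-1},{"x":-0.0006,"y":0,"z":0.008,"wx":0,"wy":0,"wz":0,"fingers":-1},{"x":-0.0006,"y":0,"z":0.008,"wx":0,"wy":0,"wz":0,"fingers":-1},{"x":-0.0006,"y":0,"z":0.008,"wx":0,"wy":0,"wz":0,"fingers":-1}]'; python3 -c "
from h import *
go(489.9,43.3,71,close=4.4)"
```

```text
clock: 38.75
tcp_pos: [0.4924, 0.0431, 0.0791]
tool_rot: [2.134, 2.306, 0.0]
wrist_force: [0.6, 0.8, -2.4]
finger_gap: 0.726
grip_force: 30.0
tcp [492.4  43.1  79.1] yaw 4.4 -> xyz [ 0.0004 -0.0025  0.0081] wz 0.04
```

```bash
python3 -m jog '[{"x":0.0003,"y":-0.0025,"z":0,"wx":0,"wy":0,"wz":0,"fingers":-1},{"x":0.0003,"y":-0.0025,"z":0.003,"wx":0,"wy":0,"wz":0,"fingers":-1},{"x":0.0003,"y":-0.0025,"z":0.006,"wx":0,"wy":0,"wz":0,"fingers":-1},{"x":0.0003,"y":-0.0025,"z":0.0085,"wx":0,"wy":0,"wz":0,"fingers":-1},{"x":0.0003,"y":-0.0025,"z":0.0085,"wx":0,"wy":0,"wz":0,"fingers":-1},{"x":0.0003,"y":-0.0025,"z":0.0085,"wx":0,"wy":0,"wz":0,"fingers":-1},{"x":0.0003,"y":-0.0025,"z":0.0085,"wx":0,"wy":0,"wz":0,"fingers":-1},{"x":0.0003,"y":-0.0025,"z":0.0085,"wx":0,"wy":0,"wz":0,"fingers":-1},{"x":0.0003,"y":-0.0025,"z":0.0085,"wx":0,"wy":0,"wz":0,"fingers":-1},{"x":0.0003,"y":-0.0025,"z":0.0085,"wx":0,"wy":0,"wz":0,"fingers":-1}]'; python3 -m jog '[{"x":0,"y":0,"z":-0.001,"wx":0,"wy":0,"wz":0,"fingers":1},{"x":0,"y":0,"z":-0.001,"wx":0,"wy":0,"wz":0,"fingers":1},{"x":0,"y":0,"z":-0.001,"wx":0,"wy":0,"wz":0,"fingers":1},{"x":0,"y":0,"z":-0.001,"wx":0,"wy":0,"wz":0,"fingers":1},{"x":0,"y":0,"z":-0.04,"wx":0,"wy":0,"wz":0,"fingers":1},{"x":0,"y":0,"z":-0.08,"wx":0,"wy":0,"wz":0,"fingers":1},{"x":0,"y":0,"z":-0.1,"wx":0,"wy":0,"wz":0,"fingers":1},{"x":0.25,"y":-0.03,"z":-0.1,"wx":0,"wy":0,"wz":0,"fingers":1},{"x":0.25,"y":-0.03,"z":-0.1,"wx":0,"wy":0,"wz":0,"fingers":1},{"x":0.25,"y":-0.03,"z":-0.1,"wx":0,"wy":0,"wz":0,"fingers":1}]'; python3 -m jog '[{"x":0.12,"y":-0.02,"z":0,"wx":0,"wy":0,"wz":0,"fingers":1},{"x":0.12,"y":-0.02,"z":0,"wx":0,"wy":0,"wz":0,"fingers":1},{"x":0.12,"y":-0.02,"z":0,"wx":0,"wy":0,"wz":0,"fingers":1},{"x":0.12,"y":-0.02,"z":0,"wx":0,"wy":0,"wz":0,"fingers":1},{"x":0.12,"y":-0.02,"z":0,"wx":0,"wy":0,"wz":0,"fingers":1},{"x":0.12,"y":-0.02,"z":0,"wx":0,"wy":0,"wz":0,"fingers":1},{"x":0.12,"y":-0.02,"z":0,"wx":0,"wy":0,"wz":0,"fingers":1},{"x":0.12,"y":-0.02,"z":0,"wx":0,"wy":0,"wz":0,"fingers":1},{"x":0.12,"y":-0.02,"z":0,"wx":0,"wy":0,"wz":0,"fingers":1},{"x":0.12,"y":-0.02,"z":0,"wx":0,"wy":0,"wz":0,"fingers":1}]'; python3 -c "
from h import *
im=top();cv2.imwrite('pics/t9.png',im);b=top('side');cv2.imwrite('pics/s9.png',b)
a=im[...,2]
for c in (303,308,313,318,323): print(c,a[175:190,c],a[196:212,c])
for r in (188,192,196): print(r,a[r,290:302],a[r,326:338])
C=np.array([.488,.044,0]);bx=np.array([.997,.0767,0]);by=np.array([-.0767,.997,0])
for z in (.092,.058):print('x edges',[proj('top',[C+bx*s*.034+[0,0,z]])[0].round(2) for s in(1,-1)],'y edges',[proj('top',[C+by*s*.054+[0,0,z]])[0].round(2) for s in(1,-1)])
A=cv2.resize(im[165:225,275:355],None,fx=6,fy=6,interpolation=cv2.INTER_CUBIC);B=cv2.resize(b[150:240,280:385],None,fx=3.8,fy=4,interpolation=cv2.INTER_CUBIC)
o=np.zeros((360,480+B.shape[1],3),np.uint8);o[:,:480]=A;o[:,480:]=B;cv2.imwrite('pics/c9.png',o)
go(429,233,100,long=-88.5)"
```

```text
clock: 39.75
tcp_pos: [0.4899, 0.0432, 0.0706]
tool_rot: [-2.134, -2.306, 0.0]
wrist_force: [0.3, 0.4, -3.0]
finger_gap: 0.718
grip_force: 30.0
clock: 40.75
tcp_pos: [0.4606, 0.1915, 0.1714]
tool_rot: [2.135, 2.303, 0.002]
wrist_force: [1.6, 0.2, -1.1]
finger_gap: 1.004
grip_force: 0.0
clock: 41.75
tcp_pos: [0.4316, 0.308, 0.1707]
tool_rot: [2.135, 2.305, 0.0]
wrist_force: [-0.1, -0.2, -0.6]
finger_gap: 0.999
grip_force: 0.0
303 [ 37  38  36  28 119 188 190 152 163 179 182 182 184 185 183] [184 183 185 169 147 149 109  76  64 168 214 227 239 238 238 241]
308 [ 38  38  35  23 201 230 174 153 172 185 183 185 185 185 185] [182 182 182 172 162 141  66  65  67 201 226 214 240 239 240 236]
313 [ 37  36  31 116 214 228 175 159 177 184 183 182 182 180 180] [186 187 173 155 162 136  69  65 168 204 217 241 239 239 241 229]
318 [ 38  36  26 162 215 196 152 169 185 185 186 184 184 185 184] [182 182 174 167 149  83  69  64 200 235 227 241 240 240 243 220]
323 [ 38  32  70 205 225 164 159 176 187 184 184 185 187 188 184] [185 183 171 166 140  45  40  75 184 221 228 240 240 241 229 177]
188 [236 236 236 237 242 173 161 116 152 137 186 185] [186 182 178 161 162 137 238 241 234 231 222 232]
192 [225 225 217 226 242 173 160 121 160 155 196 185] [180 185 186 152 162 124 155 160 117 144 205 163]
196 [144 131 104 114 120 135 161 151 154 156 168 178] [188 187 188 180 165 167 189 241 244 244 232 242]
x edges [array([313.06, 180.21]), array([314.62, 201.06])] y edges [array([296.92, 191.93]), array([330.75, 189.23])]
x edges [array([313.5 , 182.58]), array([315.02, 202.91])] y edges [array([297.79, 194.  ]), array([330.73, 191.38])]
tcp [431.4 308.2 170.7] yaw 4.4 -> xyz [-0.0748 -0.0082  0.0707] wz 2.92
```

View pics/c9.png

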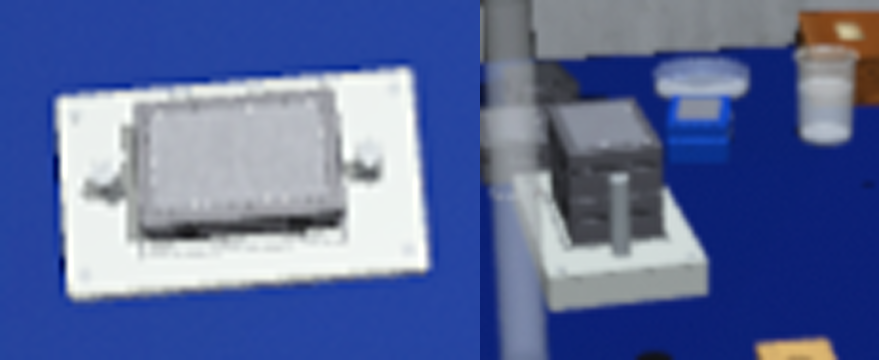

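The column of two looks straight and flush in both views. I'll check x agreement of the two cases in the side view with numbers.

```bash
python3 - <<'E'
from h import *
b=cv2.imread("pics/s9.png")
C=np.array([.488,.044,0]);bx=np.array([.997,.0767,0]);by=np.array([-.0767,.997,0])
for z in (.034,.048,.068,.082):
    L,Rr=proj("side",[C-bx*.034-by*.054+[0,0,z],C+bx*.034-by*.054+[0,0,z]])
    r=int(round(Rr[1])); l=int(round(L[1])); print(z,"exp L",L.round(2),"R",Rr.round(2),"obsL",b[l,int(L[0])-4:int(L[0])+5,1],int(L[0])-4,"obsR",b[r,int(Rr[0])-4:int(Rr[0])+5,1],int(Rr[0])-4)
E
```

```text
0.034 exp L [303.11 208.88] R [327.82 206.52] obsL [217 198 173 175 129  71  68  67  69] 299 obsR [ 68  68  68  68  77 137 201 218 219] 323
0.048 exp L [302.91 204.05] R [327.71 201.71] obsL [198 175 176 127  55  50  62  63  66] 298 obsR [ 58  62  65  68  94 165 214 216 198] 323
0.068 exp L [302.61 197.07] R [327.55 194.79] obsL [163  64  45  44  43  53  66  68  69] 298 obsR [68 69 69 67 60 46 37 33 32] 323
0.082 exp L [302.4  192.14] R [327.45 189.9 ] obsL [84 49 49 41 42 56 56 60 66] 298 obsR [56 55 58 61 55 37 35 42 43] 323
```

Both cases agree within 1 mm. Next is the medium case.

```bash
python3 -m jog '[{"x":-0.0752,"y":-0.0078,"z":0.05,"wx":0,"wy":0,"wz":2.9,"fingers":1},{"x":-0.0752,"y":-0.0078,"z":0.05,"wx":0,"wy":0,"wz":2.9,"fingers":1},{"x":-0.0752,"y":-0.0078,"z":0.08,"wx":0,"wy":0,"wz":2.9,"fingers":1},{"x":-0.0752,"y":-0.0078,"z":0.08,"wx":0,"wy":0,"wz":2.9,"fingers":1},{"x":-0.0752,"y":-0.0078,"z":0.08,"wx":0,"wy":0,"wz":2.9,"fingers":1},{"x":-0.0752,"y":-0.0078,"z":0.08,"wx":0,"wy":0,"wz":2.9,"fingers":1},{"x":-0.0752,"y":-0.0078,"z":0.08,"wx":0,"wy":0,"wz":2.9,"fingers":1},{"x":-0.0752,"y":-0.0078,"z":0.08,"wx":0,"wy":0,"wz":2.9,"fingers":1},{"x":-0.0752,"y":-0.0078,"z":0.08,"wx":0,"wy":0,"wz":2.9,"fingers":1},{"x":-0.0752,"y":-0.0078,"z":0.08,"wx":0,"wy":0,"wz":2.9,"fingers":1}]'; python3 -c "
from h import *
go(429.5,232.8,12,long=-88.5)"
```

```text
clock: 42.85
tcp_pos: [0.4296, 0.2331, 0.091]
tool_rot: [2.191, 2.251, 0.001]
wrist_force: [0.5, 0.7, 1.1]
finger_gap: 0.999
grip_force: 0.0
tcp [429.6 233.1  91. ] yaw 1.6 -> xyz [-0.0003 -0.0001  0.079 ] wz 0.06
```

```bash
python3 -m jog '[{"x":0,"y":0,"z":0.03,"wx":0,"wy":0,"wz":0,"fingers":1},{"x":0,"y":0,"z":0.06,"wx":0,"wy":0,"wz":0,"fingers":1},{"x":0,"y":0,"z":0.079,"wx":0,"wy":0,"wz":0,"fingers":1},{"x":0,"y":0,"z":0.079,"wx":0,"wy":0,"wz":0,"fingers":1},{"x":0,"y":0,"z":0.079,"wx":0,"wy":0,"wz":0,"fingers":1},{"x":0,"y":0,"z":0.079,"wx":0,"wy":0,"wz":0,"fingers":1},{"x":0,"y":0,"z":0.079,"wx":0,"wy":0,"wz":0,"fingers":-1},{"x":0,"y":0,"z":0.079,"wx":0,"wy":0,"wz":0,"fingers":-1},{"x":0,"y":0,"z":0.079,"wx":0,"wy":0,"wz":0,"fingers":-1},{"x":0,"y":0,"z":0.079,"wx":0,"wy":0,"wz":0,"fingers":-1}]';python3 -m jog '[{"x":0,"y":0,"z":0,"wx":0,"wy":0,"wz":0,"fingers":-1},{"x":0,"y":0,"z":0,"wx":0,"wy":0,"wz":0,"fingers":-1},{"x":0,"y":0,"z":0,"wx":0,"wy":0,"wz":0,"fingers":-1},{"x":0,"y":0,"z":0,"wx":0,"wy":0,"wz":0,"fingers":-1},{"x":0,"y":0,"z":-0.04,"wx":0,"wy":0,"wz":0,"fingers":-1},{"x":0,"y":0,"z":-0.08,"wx":0,"wy":0,"wz":0,"fingers":-1},{"x":0,"y":0,"z":-0.12,"wx":0,"wy":0,"wz":0,"fingers":-1},{"x":0,"y":0,"z":-0.14,"wx":0,"wy":0,"wz":0,"fingers":-1},{"x":0,"y":0,"z":-0.14,"wx":0,"wy":0,"wz":0,"fingers":-1},{"x":0,"y":0,"z":-0.14,"wx":0,"wy":0,"wz":0,"fingers":-1}]'; python3 -c "
from h import *
go(489.9,43.7,130,close=4.4)"
```

```text
clock: 43.85
tcp_pos: [0.4296, 0.2329, 0.012]
tool_rot: [2.191, 2.251, 0.001]
wrist_force: [0.7, 0.3, 0.2]
finger_gap: 0.695
grip_force: 0.0
clock: 44.85
tcp_pos: [0.4286, 0.2326, 0.1506]
tool_rot: [-2.191, -2.251, 0.002]
wrist_force: [-1.0, -0.3, -2.5]
finger_gap: 0.634
grip_force: 30.0
tcp [428.6 232.6 150.6] yaw 1.5 -> xyz [-0.1905  0.0562  0.0206] wz -2.85
```

```bash
python3 -m jog '[{"x":-0.1905,"y":0.0562,"z":0.01,"wx":0,"wy":0,"wz":-2.9,"fingers":-1},{"x":-0.1905,"y":0.0562,"z":0.01,"wx":0,"wy":0,"wz":-2.9,"fingers":-1},{"x":-0.1905,"y":0.0562,"z":0.01,"wx":0,"wy":0,"wz":-2.9,"fingers":-1},{"x":-0.1905,"y":0.0562,"z":0.01,"wx":0,"wy":0,"wz":-2.9,"fingers":-1},{"x":-0.1905,"y":0.0562,"z":0.01,"wx":0,"wy":0,"wz":-2.9,"fingers":-1},{"x":-0.1905,"y":0.0562,"z":0.02,"wx":0,"wy":0,"wz":-2.9,"fingers":-1},{"x":-0.1905,"y":0.0562,"z":0.035,"wx":0,"wy":0,"wz":-2.9,"fingers":-1},{"x":-0.1905,"y":0.0562,"z":0.035,"wx":0,"wy":0,"wz":-2.9,"fingers":-1},{"x":-0.1905,"y":0.0562,"z":0.035,"wx":0,"wy":0,"wz":-2.9,"fingers":-1},{"x":-0.1905,"y":0.0562,"z":0.035,"wx":0,"wy":0,"wz":-2.9,"fingers":-1}]'; python3 -c "
from h import *
go(489.9,43.7,104,close=4.4)"
```

```text
clock: 45.85
tcp_pos: [0.4905, 0.0449, 0.1165]
tool_rot: [-2.131, -2.308, 0.0]
wrist_force: [0.2, -1.0, -1.5]
finger_gap: 0.636
grip_force: 30.0
tcp [490.5  44.9 116.5] yaw 4.5 -> xyz [-0.0012 -0.0007  0.0125] wz 0.14
```

```bash
python3 -m jog '[{"x":-0.0011,"y":-0.0007,"z":0.004,"wx":0,"wy":0,"wz":0,"fingers":-1},{"x":-0.0011,"y":-0.0007,"z":0.007,"wx":0,"wy":0,"wz":0,"fingers":-1},{"x":-0.0011,"y":-0.0007,"z":0.007,"wx":0,"wy":0,"wz":0,"fingers":-1},{"x":-0.0011,"y":-0.0007,"z":0.007,"wx":0,"wy":0,"wz":0,"fingers":-1},{"x":-0.0011,"y":-0.0007,"z":0.007,"wx":0,"wy":0,"wz":0,"fingers":-1},{"x":-0.0011,"y":-0.0007,"z":0.007,"wx":0,"wy":0,"wz":0,"fingers":-1},{"x":-0.0011,"y":-0.0007,"z":0.007,"wx":0,"wy":0,"wz":0,"fingers":-1},{"x":-0.0011,"y":-0.0007,"z":0.007,"wx":0,"wy":0,"wz":0,"fingers":-1},{"x":-0.0011,"y":-0.0007,"z":0.007,"wx":0,"wy":0,"wz":0,"fingers":-1},{"x":-0.0011,"y":-0.0007,"z":0.007,"wx":0,"wy":0,"wz":0,"fingers":-1}]'; python3 -c "
from h import *
go(489.9,43.7,104,close=4.4)"
```

```text
clock: 46.85
tcp_pos: [0.4901, 0.0428, 0.1096]
tool_rot: [2.134, 2.306, -0.0]
wrist_force: [-0.1, 0.7, -1.6]
finger_gap: 0.638
grip_force: 30.0
tcp [490.1  42.8 109.6] yaw 4.4 -> xyz [ 0.001  -0.0001  0.0056] wz 0.04
```

Lower, release, retreat aside and check everything, including the small case and the plate.

```bash
python3 -m jog '[{"x":0.001,"y":0,"z":0.003,"wx":0,"wy":0,"wz":0,"fingers":-1},{"x":0.001,"y":0,"z":0.005,"wx":0,"wy":0,"wz":0,"fingers":-1},{"x":0.001,"y":0,"z":0.0065,"wx":0,"wy":0,"wz":0,"fingers":-1},{"x":0.001,"y":0,"z":0.0065,"wx":0,"wy":0,"wz":0,"fingers":-1},{"x":0.001,"y":0,"z":0.0065,"wx":0,"wy":0,"wz":0,"fingers":-1},{"x":0.001,"y":0,"z":0.0065,"wx":0,"wy":0,"wz":0,"fingers":-1},{"x":0.001,"y":0,"z":0.0065,"wx":0,"wy":0,"wz":0,"fingers":-1},{"x":0.001,"y":0,"z":0.0065,"wx":0,"wy":0,"wz":0,"fingers":-1},{"x":0.001,"y":0,"z":0.0065,"wx":0,"wy":0,"wz":0,"fingers":-1},{"x":0.001,"y":0,"z":0.0065,"wx":0,"wy":0,"wz":0,"fingers":-1}]'; python3 -m jog '[{"x":0,"y":0,"z":-0.001,"wx":0,"wy":0,"wz":0,"fingers":1},{"x":0,"y":0,"z":-0.001,"wx":0,"wy":0,"wz":0,"fingers":1},{"x":0,"y":0,"z":-0.001,"wx":0,"wy":0,"wz":0,"fingers":1},{"x":0,"y":0,"z":-0.001,"wx":0,"wy":0,"wz":0,"fingers":1},{"x":0,"y":0,"z":-0.04,"wx":0,"wy":0,"wz":0,"fingers":1},{"x":0,"y":0,"z":-0.08,"wx":0,"wy":0,"wz":0,"fingers":1},{"x":0,"y":0,"z":-0.1,"wx":0,"wy":0,"wz":0,"fingers":1},{"x":0.25,"y":-0.03,"z":-0.1,"wx":0,"wy":0,"wz":0,"fingers":1},{"x":0.25,"y":-0.03,"z":-0.1,"wx":0,"wy":0,"wz":0,"fingers":1},{"x":0.25,"y":-0.03,"z":-0.1,"wx":0,"wy":0,"wz":0,"fingers":1}]'; python3 -m jog '[{"x":0.08,"y":-0.02,"z":0,"wx":0,"wy":0,"wz":0,"fingers":1},{"x":0.08,"y":-0.02,"z":0,"wx":0,"wy":0,"wz":0,"fingers":1},{"x":0.08,"y":-0.02,"z":0,"wx":0,"wy":0,"wz":0,"fingers":1},{"x":0.08,"y":-0.02,"z":0,"wx":0,"wy":0,"wz":0,"fingers":1},{"x":0.08,"y":-0.02,"z":0,"wx":0,"wy":0,"wz":0,"fingers":1},{"x":0.08,"y":-0.02,"z":0,"wx":0,"wy":0,"wz":0,"fingers":1},{"x":0.08,"y":-0.02,"z":0,"wx":0,"wy":0,"wz":0,"fingers":1},{"x":0.08,"y":-0.02,"z":0,"wx":0,"wy":0,"wz":0,"fingers":1},{"x":0.08,"y":-0.02,"z":0,"wx":0,"wy":0,"wz":0,"fingers":1},{"x":0.08,"y":-0.02,"z":0,"wx":0,"wy":0,"wz":0,"fingers":1}]'; python3 -c "
from h import *
im=top();cv2.imwrite('pics/t10.png',im);b=top('side');cv2.imwrite('pics/s10.png',b)
A=cv2.resize(im[160:280,165:430],None,fx=3,fy=3,interpolation=cv2.INTER_CUBIC);B=cv2.resize(b[150:210,285:365],None,fx=4,fy=4,interpolation=cv2.INTER_CUBIC);C=cv2.resize(im[165:225,275:355],None,fx=4,fy=4,interpolation=cv2.INTER_CUBIC)
o=np.zeros((600,795,3),np.uint8);o[:360]=A;o[360:,:320]=B;o[360:,320:640]=C;cv2.imwrite('pics/c10.png',o)
print(find(im,(202,187,36,32),lambda c:c[...,2]>110,.034),find(im,(376,178,36,32),lambda c:c[...,2]>150,.008)); go(460,364,100,long=-77)
a=im[...,2]
for c in (305,313,321): print(c,a[174:190,c],a[194:204,c])
for r in (184,188,192): print(r,a[r,293:305],a[r,324:334])
Q=np.array([.488,.044,0]);bx=np.array([.997,.0767,0]);by=np.array([-.0767,.997,0]);z=.126
print('x edges',[proj('top',[Q+bx*s*.03+[0,0,z]])[0].round(2) for s in(1,-1)],'y edges',[proj('top',[Q+by*s*.046+[0,0,z]])[0].round(2) for s in(1,-1)])
"
```

```text
clock: 47.85
tcp_pos: [0.4899, 0.0439, 0.1038]
tool_rot: [-2.133, -2.306, 0.0]
wrist_force: [-2.9, 0.6, 4.9]
finger_gap: 0.637
grip_force: 30.0
clock: 48.85
tcp_pos: [0.4606, 0.192, 0.2035]
tool_rot: [2.136, 2.303, 0.002]
wrist_force: [1.8, -0.0, -0.0]
finger_gap: 0.999
grip_force: 0.0
clock: 49.85
tcp_pos: [0.4346, 0.2688, 0.2032]
tool_rot: [-2.134, -2.305, -0.0]
wrist_force: [0.2, -0.3, -0.2]
finger_gap: 1.001
grip_force: 0.0
(array([451.6, 377.9]), array([118.5,  68.8]), 20.1) (array([ 492.3, -222.6]), array([77.2, 54.7]), 75.2)
tcp [434.5 269.  203.1] yaw 4.4 -> xyz [0.0928 0.0327 0.1031] wz -8.56
305 [ 38  36  37  37  31 106 151 157 171 184 182 181 183 183 180 180] [181 191 184 162 140  50 101 132  79  38]
313 [ 39  38  37  34  79 141 160 183 200 186 186 185 183 182 183 187] [184 172 159 147 100  95 141 139  68  66]
321 [ 38  37  36  27 143 178 163 177 184 183 184 183 183 183 184 186] [171 155 165 136  46 133 149  63  71  81]
184 [236 236 239 245 161  78 156 154 172 182 184 186] [185 178 160 163 135 156 164 185 237 238]
188 [236 241 172 161 120  88 158 156 168 180 180 178] [184 186 149 159 148 159 162 138 238 240]
192 [225 241 172 160 125  92 126 156 148 182 184 180] [183 186 163 161 164 149 163 124 156 159]
x edges [array([312.69, 178.96]), array([314.1 , 197.84])] y edges [array([298.59, 189.53]), array([328.2 , 187.17])]
```

View pics/c10.png

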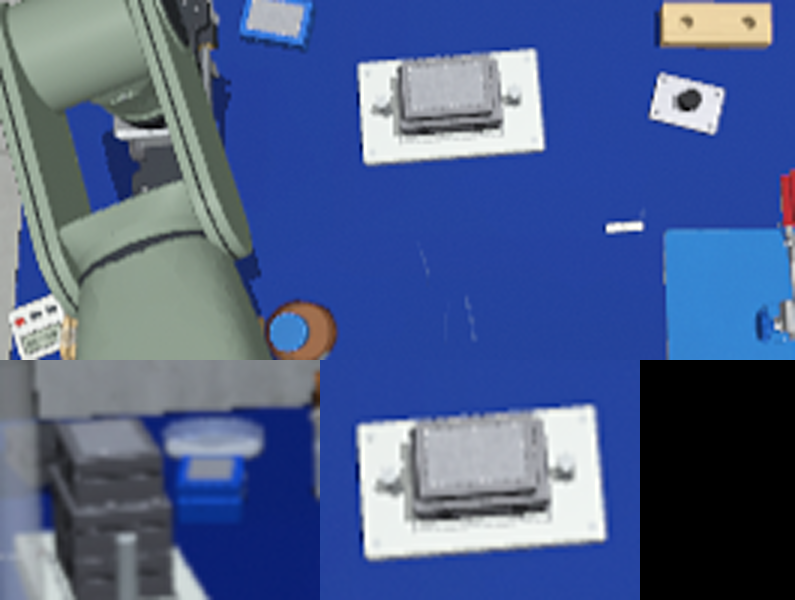

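The picture shows the medium case centred on the column, with the plate still at its old place. The arm covers the small case, so I'll move aside to locate it again.

```bash
python3 -m jog '[{"x":-0.13,"y":0,"z":0,"wx":0,"wy":0,"wz":0,"fingers":1},{"x":-0.13,"y":0,"z":0,"wx":0,"wy":0,"wz":0,"fingers":1},{"x":-0.13,"y":0,"z":0,"wx":0,"wy":0,"wz":0,"fingers":1},{"x":-0.13,"y":0,"z":0,"wx":0,"wy":0,"wz":0,"fingers":1},{"x":-0.13,"y":0,"z":0,"wx":0,"wy":0,"wz":0,"fingers":1},{"x":-0.13,"y":0,"z":0,"wx":0,"wy":0,"wz":0,"fingers":1},{"x":-0.13,"y":0,"z":0,"wx":0,"wy":0,"wz":0,"fingers":1},{"x":-0.13,"y":0,"z":0,"wx":0,"wy":0,"wz":0,"fingers":1},{"x":-0.13,"y":0,"z":0,"wx":0,"wy":0,"wz":0,"fingers":1},{"x":-0.13,"y":0,"z":0,"wx":0,"wy":0,"wz":0,"fingers":1}]'; python3 -c "
from h import *
im=top();cv2.imwrite('pics/t11.png',im)
h=cv2.cvtColor(im,cv2.COLOR_BGR2HSV)
m=((h[...,1]<60)&(h[...,2]>110)).astype(np.uint8)
for k in cv2.findContours(m[150:260,180:300],cv2.RETR_EXTERNAL,cv2.CHAIN_APPROX_NONE,offset=(180,150))[0]:
    if cv2.contourArea(k)>100:
        B=cv2.boundingRect(k);print(B,rect('top',k,.034));b=(B[0]-4,B[1]-4,B[2]+8,B[3]+8);print([find(im,b,lambda c:c[...,2]>t,.034) for t in (80,110)])
go(460,364,100,long=-77)"
```

```text
clock: 50.95
tcp_pos: [0.4445, 0.1399, 0.2031]
tool_rot: [-2.133, -2.307, 0.0]
wrist_force: [-0.1, 0.9, 0.3]
finger_gap: 1.003
grip_force: 0.0
(205, 232, 19, 19) (array([335. , 371.9]), array([59.9, 36.1]), -52.4)
[(array([338.4, 362.4]), array([99.6, 61.7]), -51.2), (array([338.9, 362.4]), array([98.9, 59.9]), -51.3)]
(289, 180, 11, 35) (array([479.1, 112.5]), array([115.2,  33.6]), 0.6)
[(array([479.8, 112.1]), array([145.7,  63.4]), 1.1), (array([480.2, 106.3]), array([117.2,  50.8]), 0.5)]
(230, 150, 63, 110) (array([459.6, 227.2]), array([382.7, 194.5]), 4.9)
[(array([456.7, 220.4]), array([399.9, 238.5]), 2.8), (array([456.1, 225.8]), array([398.4, 166.9]), 2.9)]
(200, 150, 35, 110) (array([457.9, 370.8]), array([376.8,  97.6]), 5.8)
[(array([457.2, 365. ]), array([398. , 136.2]), 2.4), (array([462. , 375.1]), array([385.7, 107.2]), 5.6)]
tcp [444.5 139.8 203.1] yaw 4.5 -> xyz [0.2223 0.033  0.1031] wz -8.52
```

```bash
python3 -m jog '[{"x":-0.25,"y":0,"z":0,"wx":0,"wy":0,"wz":0,"fingers":1},{"x":-0.25,"y":0,"z":0,"wx":0,"wy":0,"wz":0,"fingers":1},{"x":-0.25,"y":0,"z":0,"wx":0,"wy":0,"wz":0,"fingers":1},{"x":-0.25,"y":0,"z":0,"wx":0,"wy":0,"wz":0,"fingers":1},{"x":-0.25,"y":0,"z":0,"wx":0,"wy":0,"wz":0,"fingers":1},{"x":-0.25,"y":0,"z":0,"wx":0,"wy":0,"wz":0,"fingers":1},{"x":-0.25,"y":0,"z":0,"wx":0,"wy":0,"wz":0,"fingers":1},{"x":-0.25,"y":0,"z":0,"wx":0,"wy":0,"wz":0,"fingers":1},{"x":-0.25,"y":0,"z":0,"wx":0,"wy":0,"wz":0,"fingers":1},{"x":-0.25,"y":0,"z":0,"wx":0,"wy":0,"wz":0,"fingers":1}]'; python3 -c "
from h import *
im=top();cv2.imwrite('pics/t12.png',im)
h=cv2.cvtColor(im,cv2.COLOR_BGR2HSV)
m=((h[...,1]<60)&(h[...,2]>110)).astype(np.uint8)
for k in cv2.findContours(m[150:260,180:300],cv2.RETR_EXTERNAL,cv2.CHAIN_APPROX_NONE,offset=(180,150))[0]:
    if cv2.contourArea(k)>100:
        B=cv2.boundingRect(k);print(B,rect('top',k,.034));b=(B[0]-4,B[1]-4,B[2]+8,B[3]+8);print([find(im,b,lambda c:c[...,2]>t,.034) for t in (80,110)])
go(460,364,100,long=-77)
cv2.imwrite('pics/c12.png',im[100:300,160:460])"
```

```text
clock: 52.0
tcp_pos: [0.464, -0.1084, 0.2031]
tool_rot: [-2.131, -2.308, -0.0]
wrist_force: [-0.6, 0.4, -0.4]
finger_gap: 1.003
grip_force: 0.0
(205, 232, 19, 19) (array([335. , 371.9]), array([59.9, 36.1]), -52.4)
[(array([333.3, 368.6]), array([83.5, 61.7]), -51.2), (array([333.6, 369.2]), array([81.8, 60. ]), -51.2)]
(207, 193, 25, 20) (array([460.4, 363.5]), array([77., 53.]), -76.9)
[(array([459.6, 362.7]), array([81.9, 58.5]), -77.2), (array([459.8, 363.8]), array([78.6, 55.8]), -77.2)]
(284, 180, 16, 35) (array([479. , 120.9]), array([115.2,  50.4]), 0.6)
[(array([479.3, 113.3]), array([120.3,  66.9]), 1.6), (array([479.6, 111.5]), array([117.3,  66.6]), 3.3)]
(247, 159, 19, 13) (array([587.8, 241.9]), array([59. , 34.8]), 78.8)
[(array([588.7, 241.4]), array([64.6, 42.8]), 78.5), (array([588.8, 241.5]), array([62.6, 40.3]), 79.0)]
(200, 150, 26, 23) (array([604.5, 391.8]), array([86.3, 77.6]), 89.7)
[(array([607.7, 392.7]), array([94. , 89.7]), 46.3), (array([607.5, 392.7]), array([92.2, 87.3]), 45.2)]
tcp [ 464.  -108.5  203.2] yaw 4.6 -> xyz [0.4713 0.0337 0.1032] wz -8.43
```

```bash
python3 -m jog '[{"x":0.4723,"y":0.0349,"z":0,"wx":0,"wy":0,"wz":-8.2,"fingers":1},{"x":0.4723,"y":0.0349,"z":0,"wx":0,"wy":0,"wz":-8.2,"fingers":1},{"x":0.4723,"y":0.0349,"z":0,"wx":0,"wy":0,"wz":-8.2,"fingers":1},{"x":0.4723,"y":0.0349,"z":0,"wx":0,"wy":0,"wz":-8.2,"fingers":1},{"x":0.4723,"y":0.0349,"z":0,"wx":0,"wy":0,"wz":-8.2,"fingers":1},{"x":0.4723,"y":0.0349,"z":0,"wx":0,"wy":0,"wz":-8.2,"fingers":1},{"x":0.4723,"y":0.0349,"z":0,"wx":0,"wy":0,"wz":-8.2,"fingers":1},{"x":0.4723,"y":0.0349,"z":0,"wx":0,"wy":0,"wz":-8.2,"fingers":1},{"x":0.4723,"y":0.0349,"z":0,"wx":0,"wy":0,"wz":-8.2,"fingers":1},{"x":0.4723,"y":0.0349,"z":0,"wx":0,"wy":0,"wz":-8.2,"fingers":1}]'; python3 -c "
from h import *
go(461.3,365.1,75,long=-77.2)"
```

```text
clock: 53.05
tcp_pos: [0.4607, 0.3684, 0.2031]
tool_rot: [-1.957, -2.457, -0.002]
wrist_force: [0.2, 0.8, -1.1]
finger_gap: 1.001
grip_force: 0.0
tcp [460.7 368.4 203.1] yaw 12.9 -> xyz [-0.0035 -0.0002  0.1281] wz 0.13
```

```bash
python3 -m jog '[{"x":-0.002,"y":0,"z":0.128,"wx":0,"wy":0,"wz":0,"fingers":1},{"x":-0.002,"y":0,"z":0.128,"wx":0,"wy":0,"wz":0,"fingers":1},{"x":-0.002,"y":0,"z":0.128,"wx":0,"wy":0,"wz":0,"fingers":1},{"x":-0.002,"y":0,"z":0.128,"wx":0,"wy":0,"wz":0,"fingers":1},{"x":-0.002,"y":0,"z":0.128,"wx":0,"wy":0,"wz":0,"fingers":1},{"x":-0.002,"y":0,"z":0.128,"wx":0,"wy":0,"wz":0,"fingers":1},{"x":-0.002,"y":0,"z":0.128,"wx":0,"wy":0,"wz":0,"fingers":1},{"x":-0.002,"y":0,"z":0.128,"wx":0,"wy":0,"wz":0,"fingers":1},{"x":-0.002,"y":0,"z":0.128,"wx":0,"wy":0,"wz":0,"fingers":1},{"x":-0.002,"y":0,"z":0.128,"wx":0,"wy":0,"wz":0,"fingers":1}]'; python3 -c "
from h import *
go(461.3,365.1,12,long=-77.2)"
```

```text
clock: 54.05
tcp_pos: [0.4629, 0.3619, 0.0757]
tool_rot: [1.963, 2.452, 0.001]
wrist_force: [-0.4, 0.5, 0.9]
finger_gap: 1.001
grip_force: 0.0
tcp [462.9 361.9  75.7] yaw 12.6 -> xyz [ 0.0034 -0.0009  0.0637] wz -0.16
```

```bash
python3 -m jog '[{"x":0.0034,"y":-0.0009,"z":0.03,"wx":0,"wy":0,"wz":0,"fingers":1},{"x":0.0034,"y":-0.0009,"z":0.05,"wx":0,"wy":0,"wz":0,"fingers":1},{"x":0.0034,"y":-0.0009,"z":0.0637,"wx":0,"wy":0,"wz":0,"fingers":1},{"x":0.0034,"y":-0.0009,"z":0.0637,"wx":0,"wy":0,"wz":0,"fingers":1},{"x":0.0034,"y":-0.0009,"z":0.0637,"wx":0,"wy":0,"wz":0,"fingers":1},{"x":0.0034,"y":-0.0009,"z":0.0637,"wx":0,"wy":0,"wz":0,"fingers":-1},{"x":0.0034,"y":-0.0009,"z":0.0637,"wx":0,"wy":0,"wz":0,"fingers":-1},{"x":0.0034,"y":-0.0009,"z":0.0637,"wx":0,"wy":0,"wz":0,"fingers":-1},{"x":0.0034,"y":-0.0009,"z":0.0637,"wx":0,"wy":0,"wz":0,"fingers":-1},{"x":0.0034,"y":-0.0009,"z":0.0637,"wx":0,"wy":0,"wz":0,"fingers":-1}]';python3 -m jog '[{"x":0,"y":0,"z":0,"wx":0,"wy":0,"wz":0,"fingers":-1},{"x":0,"y":0,"z":0,"wx":0,"wy":0,"wz":0,"fingers":-1},{"x":0,"y":0,"z":0,"wx":0,"wy":0,"wz":0,"fingers":-1},{"x":0,"y":0,"z":0,"wx":0,"wy":0,"wz":0,"fingers":-1},{"x":0,"y":0,"z":-0.04,"wx":0,"wy":0,"wz":0,"fingers":-1},{"x":0,"y":0,"z":-0.08,"wx":0,"wy":0,"wz":0,"fingers":-1},{"x":0,"y":0,"z":-0.12,"wx":0,"wy":0,"wz":0,"fingers":-1},{"x":0,"y":0,"z":-0.16,"wx":0,"wy":0,"wz":0,"fingers":-1},{"x":0,"y":0,"z":-0.165,"wx":0,"wy":0,"wz":0,"fingers":-1},{"x":0,"y":0,"z":-0.165,"wx":0,"wy":0,"wz":0,"fingers":-1}]'; python3 -c "
from h import *
go(489.9,44,165,close=4.4)"
```

```text
clock: 55.05
tcp_pos: [0.4611, 0.3651, 0.0117]
tool_rot: [1.963, 2.452, 0.001]
wrist_force: [0.1, 0.2, -0.1]
finger_gap: 0.618
grip_force: 0.0
clock: 56.05
tcp_pos: [0.4616, 0.3654, 0.1776]
tool_rot: [1.963, 2.452, 0.004]
wrist_force: [0.5, -0.4, -0.8]
finger_gap: 0.552
grip_force: 30.0
tcp [461.6 365.4 177.6] yaw 12.6 -> xyz [-0.3198 -0.0428  0.0122] wz 8.25
```

```bash
python3 -m jog '[{"x":-0.3198,"y":-0.0428,"z":0.003,"wx":0,"wy":0,"wz":8.2,"fingers":-1},{"x":-0.3198,"y":-0.0428,"z":0.003,"wx":0,"wy":0,"wz":8.2,"fingers":-1},{"x":-0.3198,"y":-0.0428,"z":0.003,"wx":0,"wy":0,"wz":8.2,"fingers":-1},{"x":-0.3198,"y":-0.0428,"z":0.003,"wx":0,"wy":0,"wz":8.2,"fingers":-1},{"x":-0.3198,"y":-0.0428,"z":0.003,"wx":0,"wy":0,"wz":8.2,"fingers":-1},{"x":-0.3198,"y":-0.0428,"z":0.003,"wx":0,"wy":0,"wz":8.2,"fingers":-1},{"x":-0.3198,"y":-0.0428,"z":0.003,"wx":0,"wy":0,"wz":8.2,"fingers":-1},{"x":-0.3198,"y":-0.0428,"z":0.003,"wx":0,"wy":0,"wz":8.2,"fingers":-1},{"x":-0.3198,"y":-0.0428,"z":0.02,"wx":0,"wy":0,"wz":8.2,"fingers":-1},{"x":-0.3198,"y":-0.0428,"z":0.03,"wx":0,"wy":0,"wz":8.2,"fingers":-1}]'; python3 -c "
from h import *
go(489.9,44,138,close=4.4)"
```

```text
clock: 57.05
tcp_pos: [0.487, 0.0443, 0.1434]
tool_rot: [-2.131, -2.303, 0.004]
wrist_force: [-0.4, -0.2, -1.4]
finger_gap: 0.555
grip_force: 30.0
tcp [487.   44.3 143.4] yaw 4.4 -> xyz [-0.0006  0.0029  0.0054] wz 0.05
```

```bash
python3 -m jog '[{"x":0,"y":0.002,"z":0,"wx":0,"wy":0,"wz":0,"fingers":-1},{"x":0,"y":0.002,"z":0,"wx":0,"wy":0,"wz":0,"fingers":-1},{"x":0,"y":0.002,"z":0,"wx":0,"wy":0,"wz":0,"fingers":-1},{"x":0,"y":0.002,"z":0,"wx":0,"wy":0,"wz":0,"fingers":-1},{"x":0,"y":0.002,"z":0,"wx":0,"wy":0,"wz":0,"fingers":-1},{"x":0,"y":0.002,"z":0,"wx":0,"wy":0,"wz":0,"fingers":-1},{"x":0,"y":0.002,"z":0,"wx":0,"wy":0,"wz":0,"fingers":-1},{"x":0,"y":0.002,"z":0,"wx":0,"wy":0,"wz":0,"fingers":-1},{"x":0,"y":0.002,"z":0,"wx":0,"wy":0,"wz":0,"fingers":-1},{"x":0,"y":0.002,"z":0,"wx":0,"wy":0,"wz":0,"fingers":-1}]'; python3 -c "
from h import *
go(489.9,44,138,close=4.4)"
```

```text
clock: 58.05
tcp_pos: [0.4912, 0.0437, 0.1464]
tool_rot: [-2.134, -2.306, 0.0]
wrist_force: [-0.1, -0.4, -1.5]
finger_gap: 0.551
grip_force: 30.0
tcp [491.2  43.7 146.4] yaw 4.4 -> xyz [ 0.0004 -0.0012  0.0084] wz 0.04
```

Lower, release, and retreat to the right side, toward the plate, staying clear of the stand.

```bash
python3 -m jog '[{"x":0.0003,"y":-0.0012,"z":0.004,"wx":0,"wy":0,"wz":0,"fingers":-1},{"x":0.0003,"y":-0.0012,"z":0.007,"wx":0,"wy":0,"wz":0,"fingers":-1},{"x":0.0003,"y":-0.0012,"z":0.009,"wx":0,"wy":0,"wz":0,"fingers":-1},{"x":0.0003,"y":-0.0012,"z":0.009,"wx":0,"wy":0,"wz":0,"fingers":-1},{"x":0.0003,"y":-0.0012,"z":0.009,"wx":0,"wy":0,"wz":0,"fingers":-1},{"x":0.0003,"y":-0.0012,"z":0.009,"wx":0,"wy":0,"wz":0,"fingers":-1},{"x":0.0003,"y":-0.0012,"z":0.009,"wx":0,"wy":0,"wz":0,"fingers":-1},{"x":0.0003,"y":-0.0012,"z":0.009,"wx":0,"wy":0,"wz":0,"fingers":-1},{"x":0.0003,"y":-0.0012,"z":0.009,"wx":0,"wy":0,"wz":0,"fingers":-1},{"x":0.0003,"y":-0.0012,"z":0.009,"wx":0,"wy":0,"wz":0,"fingers":-1}]'; python3 -m jog '[{"x":0,"y":0,"z":-0.001,"wx":0,"wy":0,"wz":0,"fingers":0.9},{"x":0,"y":0,"z":-0.001,"wx":0,"wy":0,"wz":0,"fingers":0.9},{"x":0,"y":0,"z":-0.001,"wx":0,"wy":0,"wz":0,"fingers":0.9},{"x":0,"y":0,"z":-0.001,"wx":0,"wy":0,"wz":0,"fingers":0.9},{"x":0,"y":0,"z":-0.04,"wx":0,"wy":0,"wz":0,"fingers":0.9},{"x":0,"y":0,"z":-0.08,"wx":0,"wy":0,"wz":0,"fingers":0.9},{"x":0,"y":0,"z":-0.1,"wx":0,"wy":0,"wz":0,"fingers":0.9},{"x":0.25,"y":0,"z":-0.1,"wx":0,"wy":0,"wz":0,"fingers":0.5},{"x":0.25,"y":0,"z":-0.1,"wx":0,"wy":0,"wz":0,"fingers":0.5},{"x":0.25,"y":0,"z":-0.1,"wx":0,"wy":0,"wz":0,"fingers":0.5}]'; python3 -m jog '[{"x":0.1,"y":0,"z":0,"wx":0,"wy":0,"wz":0,"fingers":0},{"x":0.1,"y":0,"z":0,"wx":0,"wy":0,"wz":0,"fingers":0},{"x":0.1,"y":0,"z":0,"wx":0,"wy":0,"wz":0,"fingers":0},{"x":0.1,"y":0,"z":0,"wx":0,"wy":0,"wz":0,"fingers":0},{"x":0.1,"y":0,"z":0,"wx":0,"wy":0,"wz":0,"fingers":0},{"x":0.1,"y":0,"z":0,"wx":0,"wy":0,"wz":0,"fingers":0},{"x":0.1,"y":0,"z":0,"wx":0,"wy":0,"wz":0,"fingers":0},{"x":0.1,"y":0,"z":0,"wx":0,"wy":0,"wz":0,"fingers":0},{"x":0.1,"y":0,"z":0,"wx":0,"wy":0,"wz":0,"fingers":0},{"x":0.1,"y":0,"z":0,"wx":0,"wy":0,"wz":0,"fingers":0}]'; python3 -c "
from h import *
im=top();cv2.imwrite('pics/t13.png',im);b=top('side');cv2.imwrite('pics/s13.png',b)
A=cv2.resize(im[160:240,270:430],None,fx=4.9,fy=3,interpolation=cv2.INTER_CUBIC);A=cv2.resize(im[165:220,275:415],None,fx=5,fy=5,interpolation=cv2.INTER_CUBIC);B=cv2.resize(b[140:210,285:365],None,fx=4,fy=4,interpolation=cv2.INTER_CUBIC)
o=np.zeros((580,700,3),np.uint8);o[:275]=A;o[290:570,:320]=B;cv2.imwrite('pics/c13.png',o)
print('plate',[find(im,(370,172,46,42),lambda c:c[...,2]>t,.008) for t in(120,180)])
k=((im.max(2)<70)).astype(np.uint8)[178:210,376:412];ys,xs=np.nonzero(k);px=np.c_[xs+376,ys+178];print('knob px',len(px),px.mean(0), plane('top',[px.mean(0)],.038))
a=im[...,2]
for c in (305,313,321): print(c,a[172:190,c],a[190:204,c])
for r in (182,186,190): print(r,a[r,293:307],a[r,320:334])
Q=np.array([.488,.044,0]);bx=np.array([.997,.0767,0]);by=np.array([-.0767,.997,0]);z=.160
print('x edges',[proj('top',[Q+bx*s*.026+[0,0,z]])[0].round(2) for s in(1,-1)],'y edges',[proj('top',[Q+by*s*.038+[0,0,z]])[0].round(2) for s in(1,-1)])
"
```

```text
clock: 59.05
tcp_pos: [0.4898, 0.0439, 0.1376]
tool_rot: [-2.133, -2.306, 0.0]
wrist_force: [-3.3, 0.0, 5.8]
finger_gap: 0.549
grip_force: 30.0
clock: 60.05
tcp_pos: [0.4786, 0.1947, 0.2379]
tool_rot: [2.135, 2.303, 0.002]
wrist_force: [1.1, -0.8, -0.5]
finger_gap: 0.754
grip_force: 0.0
clock: 61.05
tcp_pos: [0.4708, 0.2928, 0.2375]
tool_rot: [2.134, 2.305, 0.0]
wrist_force: [-0.8, -0.2, -0.5]
finger_gap: 0.503
grip_force: 0.0
plate [(array([ 492.4, -222.7]), array([78.4, 55.9]), 75.2), (array([ 492.4, -222.5]), array([76. , 53.2]), 75.2)]
knob px 37 [394.13513514 193.        ] [[ 0.4898474 -0.2196207  0.038    ]]
305 [ 38  40  38  38  37  31 146 179 160 175 181 182 185 186 185 181 183 184] [184 185 167 146 158 127  51 130 146  51 102 132  80  39]
313 [ 37  37  39  37  35  57 125 145 157 186 186 185 180 181 180 181 184 184] [180 178 167 163 139  61 113 137 101  96 143 139  69  65]
321 [ 38  39  39  36  36 124 164 166 180 183 183 180 179 180 183 185 184 183] [197 195 166 151  76  49 135 141  47 133 149  64  71  81]
182 [238 238 238 243 183 110  87  96 153 153 183 181 181 181] [186 183 203 163 159 144 157 162 120 153 165 239 240 238]
186 [237 241 170 158 144  80 162  90 157 154 187 180 185 184] [184 183 183 168 162 160 160 163 158 159 160 182 239 239]
190 [238 241 214 169 130  96 116  92 157 157 161 183 184 183] [181 197 184 172 163 168 137 160 162 161 164 132 242 245]
x edges [array([312.3 , 177.63]), array([313.55, 194.44])] y edges [array([300.35, 187.  ]), array([325.5, 185. ])]
```

View pics/c13.png

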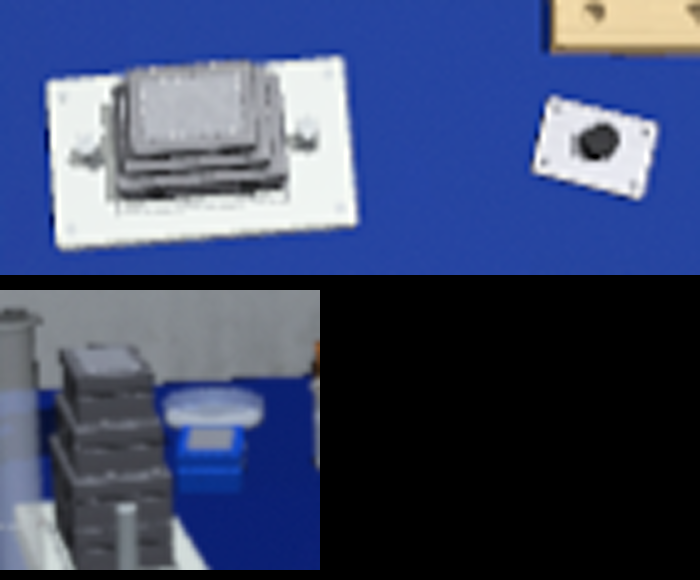

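The column is straight, four cases from large to small with even steps, and the plate is unmoved at crop (597,148). Now for the plate: high over the column and across to it.

```bash
python3 -c "
from h import *
go(494,-222,237,close=-14.8)"
```

```text
tcp [470.7 293.1 237.5] yaw 4.4 -> xyz [-5.153e-01 -1.660e-02  4.000e-04] wz 19.23
```

```bash
python3 -m jog '[{"x":-0.5153,"y":-0.0166,"z":0,"wx":0,"wy":0,"wz":19.2,"fingers":0},{"x":-0.5153,"y":-0.0166,"z":0,"wx":0,"wy":0,"wz":19.2,"fingers":0},{"x":-0.5153,"y":-0.0166,"z":0,"wx":0,"wy":0,"wz":19.2,"fingers":0},{"x":-0.5153,"y":-0.0166,"z":0,"wx":0,"wy":0,"wz":19.2,"fingers":0},{"x":-0.5153,"y":-0.0166,"z":0,"wx":0,"wy":0,"wz":19.2,"fingers":0},{"x":-0.5153,"y":-0.0166,"z":0,"wx":0,"wy":0,"wz":19.2,"fingers":0},{"x":-0.5153,"y":-0.0166,"z":0,"wx":0,"wy":0,"wz":19.2,"fingers":0},{"x":-0.5153,"y":-0.0166,"z":0,"wx":0,"wy":0,"wz":19.2,"fingers":0},{"x":-0.5153,"y":-0.0166,"z":0,"wx":0,"wy":0,"wz":19.2,"fingers":0},{"x":-0.5153,"y":-0.0166,"z":0,"wx":0,"wy":0,"wz":19.2,"fingers":0}]'; python3 -c "
from h import *
go(494,-222,75,close=-14.8)"
```

```text
clock: 62.15
tcp_pos: [0.4931, -0.2084, 0.2377]
tool_rot: [2.488, 1.917, 0.001]
wrist_force: [1.3, -0.4, 0.5]
finger_gap: 0.499
grip_force: 0.0
tcp [ 493.1 -208.4  237.7] yaw -14.8 -> xyz [-0.013   0.0042  0.1627] wz 0.04
```

```bash
python3 -m jog '[{"x":-0.011,"y":0.003,"z":0.16,"wx":0,"wy":0,"wz":0,"fingers":0},{"x":-0.011,"y":0.003,"z":0.16,"wx":0,"wy":0,"wz":0,"fingers":0},{"x":-0.011,"y":0.003,"z":0.16,"wx":0,"wy":0,"wz":0,"fingers":0},{"x":-0.011,"y":0.003,"z":0.16,"wx":0,"wy":0,"wz":0,"fingers":0},{"x":-0.011,"y":0.003,"z":0.16,"wx":0,"wy":0,"wz":0,"fingers":0},{"x":-0.011,"y":0.003,"z":0.16,"wx":0,"wy":0,"wz":0,"fingers":0},{"x":-0.011,"y":0.003,"z":0.16,"wx":0,"wy":0,"wz":0,"fingers":0},{"x":-0.011,"y":0.003,"z":0.16,"wx":0,"wy":0,"wz":0,"fingers":0},{"x":-0.011,"y":0.003,"z":0.16,"wx":0,"wy":0,"wz":0,"fingers":0},{"x":-0.011,"y":0.003,"z":0.16,"wx":0,"wy":0,"wz":0,"fingers":0}]'; python3 -c "
from h import *
go(494,-222,14,close=-14.8)
b=top('side');cv2.imwrite('pics/s14.png',b);cv2.imwrite('pics/c14.png',cv2.resize(b[170:270,285:385],None,fx=5,fy=5,interpolation=cv2.INTER_CUBIC))"
```

```text
clock: 63.15
tcp_pos: [0.4939, -0.218, 0.0784]
tool_rot: [2.487, 1.917, 0.001]
wrist_force: [0.1, 0.2, 0.4]
finger_gap: 0.503
grip_force: 0.0
tcp [ 493.9 -218.    78.4] yaw -14.7 -> xyz [-0.0039  0.001   0.0644] wz 0.06
```

View pics/c14.png

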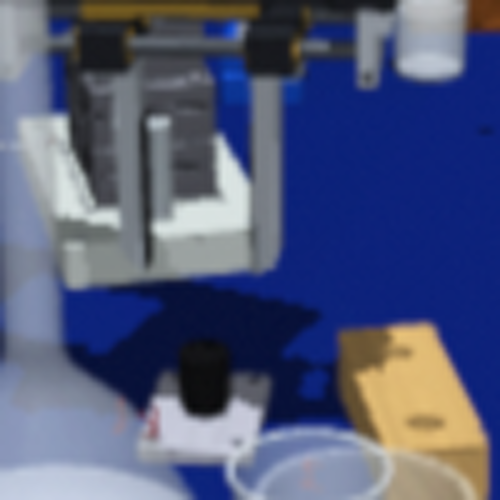

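The fingers straddle the knob (crop 130 to 265, knob at 204), and the plate hasn't moved. Descend, grip and lift.

```bash
python3 -m jog '[{"x":-0.0039,"y":0.001,"z":0.03,"wx":0,"wy":0,"wz":0,"fingers":0},{"x":-0.0039,"y":0.001,"z":0.05,"wx":0,"wy":0,"wz":0,"fingers":0},{"x":-0.0039,"y":0.001,"z":0.063,"wx":0,"wy":0,"wz":0,"fingers":0},{"x":-0.0039,"y":0.001,"z":0.063,"wx":0,"wy":0,"wz":0,"fingers":0},{"x":-0.0039,"y":0.001,"z":0.063,"wx":0,"wy":0,"wz":0,"fingers":0},{"x":-0.0039,"y":0.001,"z":0.063,"wx":0,"wy":0,"wz":0,"fingers":-1},{"x":-0.0039,"y":0.001,"z":0.063,"wx":0,"wy":0,"wz":0,"fingers":-1},{"x":-0.0039,"y":0.001,"z":0.063,"wx":0,"wy":0,"wz":0,"fingers":-1},{"x":-0.0039,"y":0.001,"z":0.063,"wx":0,"wy":0,"wz":0,"fingers":-1},{"x":-0.0039,"y":0.001,"z":0.063,"wx":0,"wy":0,"wz":0,"fingers":-1}]';python3 -m jog '[{"x":0,"y":0,"z":0,"wx":0,"wy":0,"wz":0,"fingers":-1},{"x":0,"y":0,"z":0,"wx":0,"wy":0,"wz":0,"fingers":-1},{"x":0,"y":0,"z":0,"wx":0,"wy":0,"wz":0,"fingers":-1},{"x":0,"y":0,"z":0,"wx":0,"wy":0,"wz":0,"fingers":-1},{"x":0,"y":0,"z":0,"wx":0,"wy":0,"wz":0,"fingers":-1},{"x":0,"y":0,"z":-0.04,"wx":0,"wy":0,"wz":0,"fingers":-1},{"x":0,"y":0,"z":-0.08,"wx":0,"wy":0,"wz":0,"fingers":-1},{"x":0,"y":0,"z":-0.12,"wx":0,"wy":0,"wz":0,"fingers":-1},{"x":0,"y":0,"z":-0.16,"wx":0,"wy":0,"wz":0,"fingers":-1},{"x":0,"y":0,"z":-0.19,"wx":0,"wy":0,"wz":0,"fingers":-1}]'; python3 -c "
from h import *
go(489.9,44,195,close=4.4)"
```

```text
clock: 64.2
tcp_pos: [0.4938, -0.222, 0.0152]
tool_rot: [2.487, 1.917, 0.0]
wrist_force: [-0.5, 0.3, 4.9]
finger_gap: 0.249
grip_force: 30.0
clock: 65.2
tcp_pos: [0.4936, -0.2218, 0.2062]
tool_rot: [2.487, 1.917, 0.001]
wrist_force: [1.3, -0.5, -1.8]
finger_gap: 0.244
grip_force: 30.0
tcp [ 493.6 -221.8  206.2] yaw -14.8 -> xyz [ 0.2561 -0.0713  0.011 ] wz -19.16
```

```bash
python3 -m jog '[{"x":0.2561,"y":-0.0713,"z":0,"wx":0,"wy":0,"wz":-19.2,"fingers":-1},{"x":0.2561,"y":-0.0713,"z":0,"wx":0,"wy":0,"wz":-19.2,"fingers":-1},{"x":0.2561,"y":-0.0713,"z":0,"wx":0,"wy":0,"wz":-19.2,"fingers":-1},{"x":0.2561,"y":-0.0713,"z":0,"wx":0,"wy":0,"wz":-19.2,"fingers":-1},{"x":0.2561,"y":-0.0713,"z":0,"wx":0,"wy":0,"wz":-19.2,"fingers":-1},{"x":0.2561,"y":-0.0713,"z":0,"wx":0,"wy":0,"wz":-19.2,"fingers":-1},{"x":0.2561,"y":-0.0713,"z":0,"wx":0,"wy":0,"wz":-19.2,"fingers":-1},{"x":0.2561,"y":-0.0713,"z":0,"wx":0,"wy":0,"wz":-19.2,"fingers":-1},{"x":0.2561,"y":-0.0713,"z":0.015,"wx":0,"wy":0,"wz":-19.2,"fingers":-1},{"x":0.2561,"y":-0.0713,"z":0.02,"wx":0,"wy":0,"wz":-19.2,"fingers":-1}]'; python3 -m jog '[{"x":0,"y":0,"z":0.002,"wx":0,"wy":0,"wz":0,"fingers":-1},{"x":0,"y":0,"z":0.002,"wx":0,"wy":0,"wz":0,"fingers":-1},{"x":0,"y":0,"z":0.002,"wx":0,"wy":0,"wz":0,"fingers":-1},{"x":0,"y":0,"z":0.002,"wx":0,"wy":0,"wz":0,"fingers":-1},{"x":0,"y":0,"z":0.002,"wx":0,"wy":0,"wz":0,"fingers":-1},{"x":0,"y":0,"z":0.002,"wx":0,"wy":0,"wz":0,"fingers":-1},{"x":0,"y":0,"z":0.002,"wx":0,"wy":0,"wz":0,"fingers":-1},{"x":0,"y":0,"z":0.002,"wx":0,"wy":0,"wz":0,"fingers":-1},{"x":0,"y":0,"z":0.002,"wx":0,"wy":0,"wz":0,"fingers":-1},{"x":0,"y":0,"z":0.002,"wx":0,"wy":0,"wz":0,"fingers":-1}]'; python3 -c "
from h import *
go(489.9,44,175,close=4.4)"
```

```text
clock: 66.2
tcp_pos: [0.4887, 0.0427, 0.1828]
tool_rot: [-2.135, -2.302, 0.003]
wrist_force: [0.2, 0.3, -1.9]
finger_gap: 0.244
grip_force: 30.0
clock: 67.2
tcp_pos: [0.4896, 0.0441, 0.1824]
tool_rot: [-2.134, -2.306, 0.0]
wrist_force: [-0.5, -0.4, -2.4]
finger_gap: 0.247
grip_force: 30.0
tcp [489.6  44.1 182.4] yaw 4.4 -> xyz [-0.0001  0.0003  0.0074] wz 0.05
```

```bash
python3 -m jog '[{"x":0,"y":0.0003,"z":0.003,"wx":0,"wy":0,"wz":0,"fingers":-1},{"x":0,"y":0.0003,"z":0.006,"wx":0,"wy":0,"wz":0,"fingers":-1},{"x":0,"y":0.0003,"z":0.008,"wx":0,"wy":0,"wz":0,"fingers":-1},{"x":0,"y":0.0003,"z":0.008,"wx":0,"wy":0,"wz":0,"fingers":-1},{"x":0,"y":0.0003,"z":0.008,"wx":0,"wy":0,"wz":0,"fingers":-1},{"x":0,"y":0.0003,"z":0.008,"wx":0,"wy":0,"wz":0,"fingers":-1},{"x":0,"y":0.0003,"z":0.008,"wx":0,"wy":0,"wz":0,"fingers":-1},{"x":0,"y":0.0003,"z":0.008,"wx":0,"wy":0,"wz":0,"fingers":-1},{"x":0,"y":0.0003,"z":0.008,"wx":0,"wy":0,"wz":0,"fingers":-1},{"x":0,"y":0.0003,"z":0.008,"wx":0,"wy":0,"wz":0,"fingers":-1}]'; python3 -m jog '[{"x":0,"y":0,"z":-0.001,"wx":0,"wy":0,"wz":0,"fingers":0},{"x":0,"y":0,"z":-0.001,"wx":0,"wy":0,"wz":0,"fingers":0},{"x":0,"y":0,"z":-0.001,"wx":0,"wy":0,"wz":0,"fingers":0},{"x":0,"y":0,"z":-0.001,"wx":0,"wy":0,"wz":0,"fingers":0},{"x":0,"y":0,"z":-0.001,"wx":0,"wy":0,"wz":0,"fingers":0},{"x":0,"y":0,"z":-0.03,"wx":0,"wy":0,"wz":0,"fingers":0},{"x":0,"y":0,"z":-0.07,"wx":0,"wy":0,"wz":0,"fingers":0},{"x":0,"y":0,"z":-0.08,"wx":0,"wy":0,"wz":0,"fingers":0},{"x":0.25,"y":0,"z":-0.08,"wx":0,"wy":0,"wz":0,"fingers":0},{"x":0.25,"y":0,"z":-0.08,"wx":0,"wy":0,"wz":0,"fingers":0}]'; python3 -m jog '[{"x":0.18,"y":0,"z":0,"wx":0,"wy":0,"wz":0,"fingers":0},{"x":0.18,"y":0,"z":0,"wx":0,"wy":0,"wz":0,"fingers":0},{"x":0.18,"y":0,"z":0,"wx":0,"wy":0,"wz":0,"fingers":0},{"x":0.18,"y":0,"z":0,"wx":0,"wy":0,"wz":0,"fingers":0},{"x":0.18,"y":0,"z":0,"wx":0,"wy":0,"wz":0,"fingers":0},{"x":0.18,"y":0,"z":0,"wx":0,"wy":0,"wz":0,"fingers":0},{"x":0.18,"y":0,"z":0,"wx":0,"wy":0,"wz":0,"fingers":0},{"x":0.18,"y":0,"z":0,"wx":0,"wy":0,"wz":0,"fingers":0},{"x":0.18,"y":0,"z":0,"wx":0,"wy":0,"wz":0,"fingers":0},{"x":0.18,"y":0,"z":0,"wx":0,"wy":0,"wz":0,"fingers":0}]'; python3 -c "
from h import *
im=top();cv2.imwrite('pics/t15.png',im);b=top('side');cv2.imwrite('pics/s15.png',b)
A=cv2.resize(im[165:220,275:350],None,fx=6,fy=6,interpolation=cv2.INTER_CUBIC);B=cv2.resize(b[130:230,290:347],None,fx=6,fy=5,interpolation=cv2.INTER_CUBIC)
o=np.zeros((500,800,3),np.uint8);o[:330,:450]=A;o[:,455:455+B.shape[1]]=B;cv2.imwrite('pics/c15.png',o)
print('plate',[find(im,(294,168,38,32),lambda c:c[...,2]>t,.168) for t in(195,205)])
"
```

```text
clock: 68.2
tcp_pos: [0.49, 0.0441, 0.1752]
tool_rot: [2.134, 2.306, 0.0]
wrist_force: [-3.5, -0.6, 6.0]
finger_gap: 0.247
grip_force: 30.0
clock: 69.2
tcp_pos: [0.4828, 0.1437, 0.2547]
tool_rot: [2.138, 2.3, 0.002]
wrist_force: [0.5, -0.6, 0.7]
finger_gap: 0.501
grip_force: 0.0
clock: 70.2
tcp_pos: [0.4686, 0.3224, 0.2546]
tool_rot: [2.135, 2.304, 0.0]
wrist_force: [-0.0, -0.1, -0.3]
finger_gap: 0.5
grip_force: 0.0
plate [(array([488.6,  43.2]), array([76.2, 52.7]), -85.8), (array([488.7,  43.3]), array([75.6, 52.4]), -85.8)]
```

View pics/c15.png

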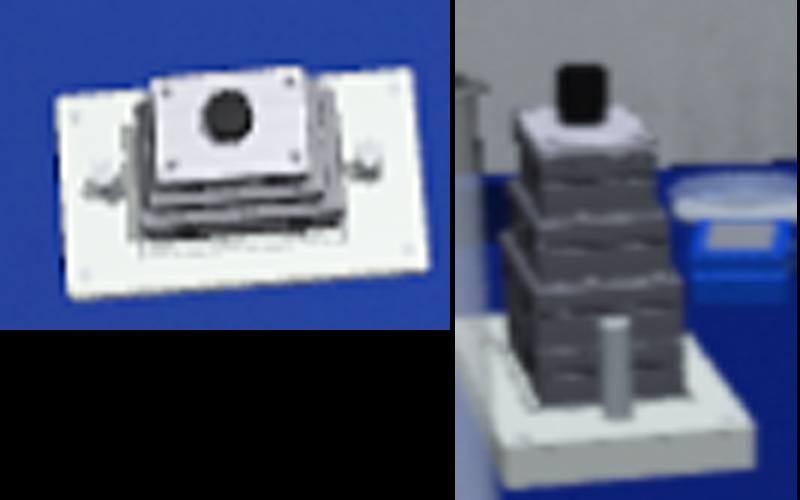

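The plate is at (488.6, 43.2), -85.8°, against the board's (488, 44), -85.6°. The column is straight, the pins are down and the knob is up. Handing in.

```bash
python3 -c "
from rig import manip
print(manip.sign_off())"
```

```text
the job is handed in; nothing more can be done
None
```

The job is done and handed in at about 70 s: both pins were pressed to the floor of their holes, the four cases stand as one straight column inside the outline (two large, medium, small), and the plate sits squarely on top with its knob up.

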